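Get the UV meter out from behind the adhesive bottles

TASK

The UV meter lies on the drip mat behind a row of three adhesive bottles: first clear all three bottles out of its way, standing them upright in the empty white tray on the right. With the bottles out of the way, lay the meter flat, display up, fully inside the white outline on the curing chamber's pulled-out drawer, lengthwise in it; then stand each bottle back, flat on the floor of the saucer it came from. Keep the bottles upright and leave the glass dish with the bonded lens where it is.

Things in the scene. Friction and masses are not known exactly. Their poses are not given: they have to be found in the camera images.
- bottle_wide: Loose wide-mouth brown bottle, round, upright: straight body 54 mm diameter, full-width black screw cap 55 mm diameter and 26 mm tall at the top, 105 mm tall overall, about 200 g. Origin at the centre of its underside, z up. At the start it stands centred to within 3 mm in the large round saucer.
- bottle_slim: Loose slim brown bottle, round, upright: body 38 mm diameter up to 88 mm, sloping shoulder, black cap 26 mm diameter from 104 to 136 mm height (total 136 mm), about 120 g. Origin at the centre of its underside, z up. At the start it stands centred to within 3 mm in the small round saucer.
- bottle_square: Loose square brown bottle, upright: body 44 x 44 mm up to 86 mm height, neck 26 mm diameter, black round cap 34 mm diameter from 98 to 124 mm height (total 124 mm), about 180 g. Origin at the centre of its underside, z up, x and y square to its sides. At the start it stands within 3 mm of the centre of the square saucer, square with it to about 0.1 rad.
- meter: Loose UV meter, a flat grey box 50 mm (its x) by 120 mm (its y) by 26 mm tall (its z), about 220 g, lying flat with display, keys and round sensor window on top. Origin at the centre of its underside. It lies on the 2 mm thick drip mat behind the row of bottles as seen from the robot, its centre about 95 mm behind the line of the saucers, its long side roughly along the row.
- saucer_wide: Large round white drip saucer, fixed on the drip mat: 76 mm outer diameter, floor 3 mm thick, rim 3 mm thick and 7 mm high (inside diameter 70 mm, so the wide bottle has 8 mm of play all round). Origin at the centre of its underside, 2 mm above the bench. The three saucers stand in a row, about 80 mm apart, in any order.
- saucer_slim: Small round white drip saucer, fixed on the drip mat: 60 mm outer diameter, floor 3 mm, rim 3 mm thick and 7 mm high (inside diameter 54 mm, 8 mm of play round the slim bottle). Origin at the centre of its underside, 2 mm above the bench.
- saucer_square: Square white drip saucer, fixed on the drip mat: 66 x 66 mm outside, floor 3 mm, rim 3 mm thick and 7 mm high (60 x 60 mm inside, 8 mm of play round the square bottle when it stands square in it). Origin at the centre of its underside, 2 mm above the bench; x and y along its sides.
- tray: Empty white tray on the bench to the right of the drip mat, fixed: 300 mm (its x) by 170 mm (its y) by 22 mm high, walls and floor 4 mm thick. Origin at the centre of its underside, on the bench. Room for the three bottles in one line along its x, 90 mm apart.
- drawer: Pulled-out drawer of the blue UV curing chamber at the left, fixed: a flat plate, upper face 40 mm above the bench, with a painted white outline, inside 80 mm (x) by 150 mm (y). Origin on the upper face at the outline's centre; y points into the chamber, whose 250 mm high front is 120 mm away. Front panel at y = -124 mm, 32 mm above the plate; side rims at x = +-123 mm, 12 mm.
- dish: Open glass dish with a bonded lens in it, loose, not to be moved: 62 mm diameter, 14 mm high, standing on the drip mat beyond the right-hand end of the meter (about 145 mm from the meter's usual centre). Origin at the centre of its underside.

How it is judged:
On the way, in this order (a step that is already met when the one before it is completed fails the run):
1. all three bottles stand upright on the floor of the tray at the same time (x of bottle_wide in the frame of tray between -0.14 and 0.14 m and y of bottle_wide in the frame of tray between -0.075 and 0.075 m and z of each of bottle_wide, bottle_slim, bottle_square in the frame of tray below 0.012 m and angle between each of bottle_wide, bottle_slim, bottle_square's own z axis and vertical below 0.1 rad and x of bottle_slim in the frame of tray between -0.14 and 0.14 m and y of bottle_slim in the frame of tray between -0.075 and 0.075 m and x of bottle_square in the frame of tray between -0.14 and 0.14 m and y of bottle_square in the frame of tray between -0.075 and 0.075 m), for 0.2 s.
2. the meter lies flat inside the outline on the drawer while the three bottles still stand in the tray (all of step 1 and x of meter in the frame of drawer between -0.017 and 0.017 m and y of meter in the frame of drawer between -0.017 and 0.017 m and z of meter in the frame of drawer between -0.006 and 0.006 m and angle between meter's own z axis and vertical below 0.1 rad and angle between the y axis of meter and the y axis of drawer, either way round below 0.27 rad), for 0.2 s.
At the end, for the whole second after the job is handed in: The meter lies flat, display up, on the drawer plate, its centre within 17 mm of the outline's centre along each side and its length along the outline within 0.27 rad; every bottle stands upright on the floor of its own saucer, within 12 mm of the saucer's centre; all are released and at rest (x of meter in the frame of drawer between -0.017 and 0.017 m and y of meter in the frame of drawer between -0.017 and 0.017 m and z of meter in the frame of drawer between -0.006 and 0.006 m and angle between meter's own z axis and vertical below 0.1 rad and angle between the y axis of meter and the y axis of drawer, either way round below 0.27 rad and horizontal distance between bottle_wide and saucer_wide below 0.012 m and z of bottle_wide in the frame of saucer_wide below 0.006 m and angle between each of bottle_wide, bottle_slim, bottle_square's own z axis and vertical below 0.06 rad and horizontal distance between bottle_slim and saucer_slim below 0.012 m and z of bottle_slim in the frame of saucer_slim below 0.006 m and horizontal distance between bottle_square and saucer_square below 0.012 m and z of bottle_square in the frame of saucer_square below 0.006 m and linear speed of each of bottle_wide, bottle_slim, bottle_square, meter below 0.02 m/s); the robot touches nothing.
It fails at once if a bottle is tipped over (more than about 30 degrees) (angle between any of bottle_wide, bottle_slim, bottle_square's own z axis and vertical above 0.5 rad).
It fails at once if the glass dish is disturbed (moved more than 15 mm) (distance of dish from where it was at the start of the episode above 0.015 m).
It also fails if it takes over 144 s, if anything falls off the work surface, if the arm or the gripper's body presses on something with over 40 N, if the wrist force passes 120 N, or if a joint passes its speed limit or range.

ROBOT

A 6-joint arm with a two-finger parallel gripper is mounted at the origin on the work surface. World frame = base frame: x ahead of the robot, y to its left, z up, the work surface at z = 0. Lengths are in m, angles in rad, forces in N, time in s.
With the tool pointing down it reaches from about 0.425 to 0.95 m from the base axis. Payload 3.5 kg.
Tool frame: the origin (TCP) lies at the very end of the fingers, on their centre line; the grasp point (between the pads) lies robot.hold_point_z behind it (robot.hold_point_z is the distance from the TCP to the grasp point, in m); z points along the fingers, y is the direction in which the jaws open and shut (so a half turn about z gives the same grasp; the last joint's range is limited). The gripper opens to 85 mm and grips with 20 to 120 N. Pads are 22 mm wide; open, the fingers measure 114 mm over their backs; the gripper's body (76 mm by 85 mm) begins 54 mm behind the grasp point. The pads swing forward as they close: fully open they stand 13 mm farther back than shut.
Start: joints at [-1.464, 0.286, 1.577, -0, 1.279, -0.15], TCP at [0.171, -0.653, 0.231] pointing down, gripper open.
Joint ranges: [-2.77, 2.77], [-0.9, 2.22], [0.21, 2.48], [-1.53, 4.67], [0.24, 2.81], [-2.84, 2.84]. Speed limits (rad/s): [2.79, 2.79, 3.14, 3.14, 3.14, 3.14].

INTERFACE

Orientations are given as a unit quaternion [w, x, y, z].
In Python, from rig import robot gives the robot as it stands. The module is installed in compiled form; this text tells all that it offers.
- The arm moves only by the shell command python3 -m handwheel 'ROWS'. ROWS is JSON, a list of rows, each an object of numbers: "ax", "ay", "az": the turn, a rotation vector about the tool's x, y, z in rad; "x", "y", "z": the shift along the tool's x, y, z in m; "claw": the finger opening in m, from 0 to 0.0854. A call has 1 to 10 rows; each row shifts and turns the commanded pose from where the row before left it, along the tool's axes as they then stand; what a row does not reach is not made up. A row lasts 1/10 s, in which the tool goes at most 50 mm and 8.59 degrees, less where a joint would pass 70% of its speed; a pose out of reach is approached as far as the arm can. A call with a gripper value outside its range is refused whole. The fingers move at their own pace and stop on an object; the grip force is fixed at half the most. Time passes only in rows, so rows that do not move let the fingers close. It gives the time, the measured TCP pose, the force and the opening at its end, in the units of the state.
- robot.get_state(): the state, without advancing time (a new reading comes with each control period).
- robot.grab_frame(name): name is "scene" or "top"; returns the picture (420x560x3 uint8, red, green, blue); there is no depth.
- robot.calibration(name): a dict with "mtx" (3x3 intrinsics, pixels), "R" (3x3) and "t" (3): a world point X has camera coordinates R X + t. Camera axes: x right, y down, z forward; pixel columns grow to the right and rows downward; lengths in m; the calibration is good to about 2 mm. A picture is of the moment at which its call begins. calibration takes no time and is no camera call.
- robot.finish_job(): hands the job in, once; it reports no verdict.
The state is a dict: "clock": time; "joint_positions": joint angles; "joint_velocities": joint speeds; "effort": joint torques, N m; "ee_pos": TCP position; "ee_rot": TCP orientation; "contact_force": force on the tool from outside, world axes, zero at the start; "wrist_torque": the same for the moment, N m; "width": finger opening in m.
Only numpy, scipy, OpenCV 4.12 (cv2) and the standard library are available. Lean on these libraries where they do the work, as an engineer would, in place of code of your own. Each camera call takes 0.05 s, during which the arm holds its last target. There are 200 camera calls.

## Working session

There is one attempt and no reset: what is moved stays moved. The work goes in short steps, Python scripts to look and compute and a shell command to move; the robot and the scene stay as the last step left them, time stands still between calls to the robot, and variables do not carry over. Pictures are saved under pics/ and viewed, about 12 in all and at most 16, crops included, and the job is handed in when it is done.

```bash
mkdir -p pics
python3 - <<'E'
from rig import robot
import cv2
for n in("scene","top"):
    cv2.imwrite(f"pics/{n}0.png",robot.grab_frame(n)[:,:,::-1]); c=robot.calibration(n); print(n,c)
print(robot.get_state(), robot.hold_point_z)
E
```

```text
scene {'mtx': array([[381.88391858,   0.        , 275.86369631],
       [  0.        , 381.88391858, 214.26750149],
       [  0.        ,   0.        ,   1.        ]]), 'R': array([[ 0.75143727,  0.65976505,  0.00721918],
       [ 0.42911612, -0.48037062, -0.76492053],
       [-0.50119995,  0.57788766, -0.6440842 ]]), 't': array([-0.45424554, -0.20098441,  1.11860979])}
top {'mtx': array([[498.66862401,   0.        , 284.83540997],
       [  0.        , 498.66862401, 213.29972197],
       [  0.        ,   0.        ,   1.        ]]), 'R': array([[ 0.00808824, -0.99949959, -0.03058007],
       [-0.99387604, -0.00466493, -0.11040227],
       [ 0.11020437,  0.03128576, -0.99341643]]), 't': array([0.03440019, 0.58427844, 1.19188507])}
{'clock': 0.1, 'joint_positions': array([-1.46401435e+00,  2.87117811e-01,  1.57804521e+00, -1.69584693e-05,
        1.27861130e+00, -1.50023239e-01]), 'joint_velocities': array([ 6.33268407e-05, -2.07678825e-03, -2.60205582e-03,  5.20966204e-04,
        5.72209648e-04, -2.55575959e-03]), 'effort': array([ 1.22827034e-03, -4.07296264e+01, -2.93699723e+01, -9.34174295e-05,
        3.39931641e-03, -1.95709662e-07]), 'ee_pos': array([ 0.17138897, -0.65225531,  0.23005043]), 'ee_rot': array([-1.09075648e-03,  9.91766801e-01,  1.28052421e-01,  1.54674312e-05]), 'contact_force': array([-0.30492628,  0.81691528,  0.43540048]), 'wrist_torque': array([-0.01598144, -0.02635134,  0.04626864]), 'width': 0.0853854223766113} 0.0187
```

View pics/scene0.png

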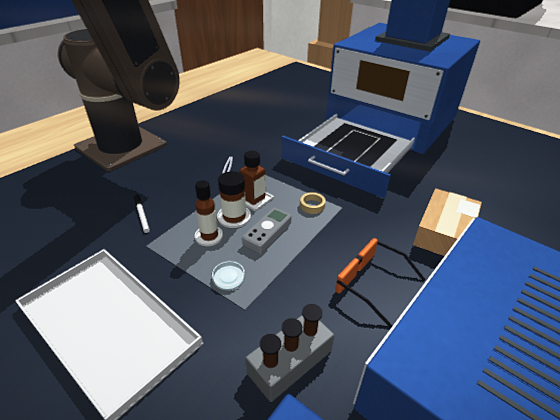

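View pics/top0.png

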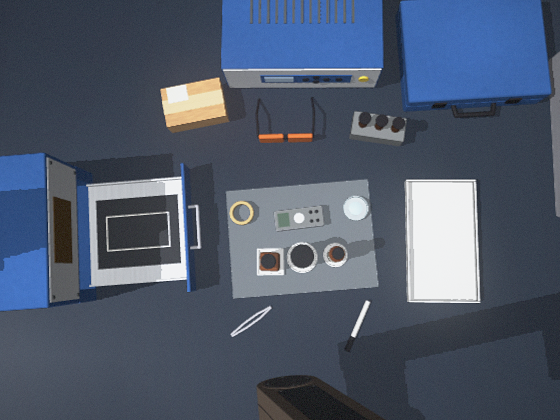

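```bash
cat > h.py <<'E'
from rig import robot
import cv2, numpy as np
def ray(n,u,v,z):
    c=robot.calibration(n); d=c["R"].T@np.linalg.solve(c["mtx"],[u,v,1.]); o=-c["R"].T@c["t"]
    return (o+d*(z-o[2])/d[2])[:2]
def proj(n,X):
    c=robot.calibration(n); p=c["mtx"]@(c["R"]@np.array(X)+c["t"]); return p[:2]/p[2]
def crop(n,img,x0,y0,x1,y1,k,f): cv2.imwrite(f,cv2.resize(img[y0:y1,x0:x1],None,fx=k,fy=k,interpolation=cv2.INTER_CUBIC))
E
python3 - <<'E'
from h import *
im=cv2.imread("pics/top0.png")
crop("top",im,225,178,380,298,5,"pics/mat0.png")
s=im.astype(int); 
w=(im.min(2)>150).astype(np.uint8)
n,l,st,ce=cv2.connectedComponentsWithStats(w)
for i in range(1,n):
    if st[i,4]>25: 
        r=cv2.minAreaRect(np.argwhere(l==i)[:,::-1].astype(np.float32)); print(st[i],r, ray("top",*r[0],0.02))
# tray corners
for z in (0.022,0):
    print([ray("top",u,v,z).round(3) for u,v in ((405,180),(479,180),(480,302),(407,302))])
print("drawer",[ray("top",u,v,0.04).round(3) for u,v in ((107,216),(167,213),(170,248),(108,251))])
E
```

```text
[223  68 159   3 303] ((301.99932861328125, 69.41007232666016), (1.9567838907241821, 158.0030975341797), 89.58780670166016) [ 0.95651654 -0.00244192]
[ 162   84   62   31 1141] ((191.2884521484375, 95.94229888916016), (26.279560089111328, 60.59988021850586), 78.69007110595703) [0.88709242 0.28095518]
[352 112  52  27 245] ((378.44219970703125, 125.87571716308594), (50.7110710144043, 21.516094207763672), 8.746162414550781) [ 0.80793971 -0.19534412]
[  86  177  101  110 3895] ((134.98619079589844, 231.2655029296875), (104.11414337158203, 98.241943359375), 86.633544921875) [0.53861772 0.41225347]
[ 405  180   75  123 8666] ((441.9093933105469, 241.013427734375), (123.62716674804688, 72.52672576904297), 88.69805145263672) [ 0.5191502  -0.34596705]
[343 195  26  26 497] ((355.1000061035156, 207.6999969482422), (24.59674644470215, 24.59674644470215), 63.43495178222656) [ 0.60023359 -0.13529076]
[229 202  24  22 142] ((240.5, 212.5), (21.0, 23.0), 90.0) [0.58696075 0.1489772 ]
[189 205  12  44 136] ((194.50473022460938, 226.59732055664062), (43.19254684448242, 9.086756706237793), 87.2072906
[... 692 characters left out ...]
.0), 0.0) [ 0.48441229 -0.08533921]
[256 247  28  29 402] ((269.5, 261.0), (28.0, 27.0), 90.0) [0.46731971 0.07530499]
[351 301  19  36 180] ((360.0000305175781, 318.5), (4.595725059509277, 38.4727897644043), 23.198591232299805) [ 0.33078861 -0.14507793]
[231 306  40  31 193] ((250.4324493408203, 320.9054260253906), (6.8586106300354, 48.010276794433594), 54.462318420410156) [0.32210814 0.12001896]
[array([ 0.67 , -0.259]), array([ 0.67, -0.44]), array([ 0.373, -0.432]), array([ 0.371, -0.258])]
[array([ 0.674, -0.263]), array([ 0.674, -0.448]), array([ 0.372, -0.44 ]), array([ 0.37 , -0.263])]
drawer [array([0.574, 0.477]), array([0.583, 0.328]), array([0.497, 0.318]), array([0.488, 0.47 ])]
```

View pics/mat0.png

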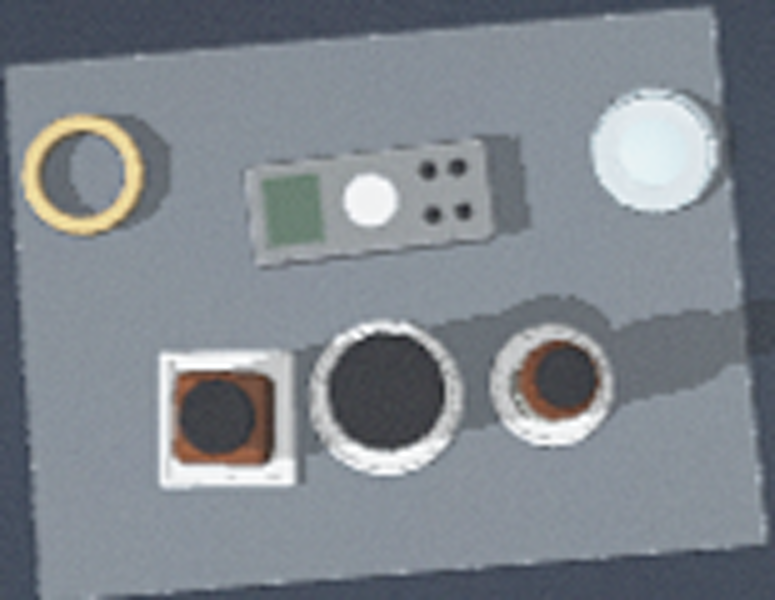

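Run:
```python
from h import *
for nm,u,v,z in (("sW",386,397,.011),("sS",552,385,.011),("sQ",228,419,.011),("cW",387,390,.11),("cS",566,377,.141),("cQ",217,413,.129),
 ("m1",248,170,.028),("m2",483,140,.028),("m3",492,238,.028),("m4",260,266,.028),("q1",160,352,.012),("q2",297,352,.012),("q3",160,487,.012),("dish",655,150,.014),
 ("mat1",5,66,.002),("mat2",715,8,.002)):
    print(nm,ray("top",u/5+225-.4,v/5+178-.4,z).round(4))
print(ray("top",302,257.4,0.009)-ray("top",302,256.4,0.009))
from scipy.spatial.transform import Rotation as R
s=robot.get_state(); q=s["ee_rot"]; print(R.from_quat(q[[1,2,3,0]]).as_matrix().round(3))
```

```text
sW [ 0.4779 -0.004 ]
sS [ 0.4844 -0.086 ]
sQ [0.4665 0.0741]
cW [ 0.4788 -0.0042]
cS [ 0.4843 -0.0831]
cQ [0.4675 0.072 ]
m1 [0.5887 0.0646]
m2 [ 0.6041 -0.0512]
m3 [ 0.5557 -0.0556]
m4 [0.5412 0.0582]
q1 [0.4993 0.1082]
q2 [0.4998 0.0402]
q3 [0.4328 0.1073]
dish [ 0.6012 -0.1372]
mat1 [0.6443 0.1901]
mat2 [ 0.6751 -0.1692]
[-2.46885579e-03 -1.05974137e-05]
[[ 0.967  0.254 -0.   ]
 [ 0.254 -0.967  0.002]
 [ 0.    -0.002 -1.   ]]
```

```bash
r='python3 -m handwheel'; $r '[{"az":-0.146},{"az":-0.146},{"az":-0.146},{"az":-0.146},{"az":-0.146},{"az":-0.146},{"az":-0.146},{"az":-0.146},{"az":-0.146},{}]'
python3 -m handwheel '[{"y":0.022,"x":0.04},{"y":0.022,"x":0.04},{"y":0.022,"x":0.04},{"y":0.022,"x":0.04},{"y":0.022,"x":0.04},{"y":0.022,"x":0.04},{"y":0.022,"x":0.04},{"y":0.022,"x":0.04},{"y":0.022,"x":0.04},{"y":0.022,"x":0.04}]'
python3 -m handwheel '[{"y":0.022,"x":0.04},{"y":0.022,"x":0.04},{"y":0.022,"x":0.04},{"y":0.022,"x":0.04},{"x":0.008},{},{}]'
```

```text
validation failed for argument at $[0]...
validation failed for argument at $[0]...
validation failed for argument at $[0]...
```

```bash
python3 -m handwheel '[{"ax":0,"ay":0,"az":-0.146,"x":0,"y":0,"z":0,"claw":0.085}]'; python3 -m handwheel --help | head -30
```

```text
clock: 0.2
ee_pos: [0.1714, -0.6524, 0.2303]
ee_rot: [-0.001, 0.979, 0.202, 0.0]
contact_force: [0.9, 0.4, 0.6]
width: 0.085invalid input: not JSON, or not a number
```

```bash
python3 -m handwheel '[{"ax":0,"ay":0,"az":-0.146,"x":0,"y":0,"z":0,"claw":0.085},{"ax":0,"ay":0,"az":-0.146,"x":0,"y":0,"z":0,"claw":0.085},{"ax":0,"ay":0,"az":-0.146,"x":0,"y":0,"z":0,"claw":0.085},{"ax":0,"ay":0,"az":-0.146,"x":0,"y":0,"z":0,"claw":0.085},{"ax":0,"ay":0,"az":-0.146,"x":0,"y":0,"z":0,"claw":0.085},{"ax":0,"ay":0,"az":-0.146,"x":0,"y":0,"z":0,"claw":0.085},{"ax":0,"ay":0,"az":-0.146,"x":0,"y":0,"z":0,"claw":0.085},{"ax":0,"ay":0,"az":-0.146,"x":0,"y":0,"z":0,"claw":0.085},{"ax":0,"ay":0,"az":0,"x":0,"y":0,"z":0,"claw":0.085},{"ax":0,"ay":0,"az":0,"x":0,"y":0,"z":0,"claw":0.085}]'
python3 -m handwheel '[{"ax":0,"ay":0,"az":0,"x":0.04,"y":0.022,"z":0,"claw":0.085},{"ax":0,"ay":0,"az":0,"x":0.04,"y":0.022,"z":0,"claw":0.085},{"ax":0,"ay":0,"az":0,"x":0.04,"y":0.022,"z":0,"claw":0.085},{"ax":0,"ay":0,"az":0,"x":0.04,"y":0.022,"z":0,"claw":0.085},{"ax":0,"ay":0,"az":0,"x":0.04,"y":0.022,"z":0,"claw":0.085},{"ax":0,"ay":0,"az":0,"x":0.04,"y":0.022,"z":0,"claw":0.085},{"ax":0,"ay":0,"az":0,"x":0.04,"y":0.022,"z":0,"claw":0.085},{"ax":0,"ay":0,"az":0,"x":0.04,"y":0.022,"z":0,"claw":0.085},{"ax":0,"ay":0,"az":0,"x":0.04,"y":0.022,"z":0,"claw":0.085},{"ax":0,"ay":0,"az":0,"x":0.04,"y":0.022,"z":0,"claw":0.085}]'
python3 -m handwheel '[{"ax":0,"ay":0,"az":0,"x":0.04,"y":0.022,"z":0,"claw":0.085},{"ax":0,"ay":0,"az":0,"x":0.04,"y":0.022,"z":0,"claw":0.085},{"ax":0,"ay":0,"az":0,"x":0.04,"y":0.022,"z":0,"claw":0.085},{"ax":0,"ay":0,"az":0,"x":0.04,"y":0.022,"z":0,"claw":0.085},{"ax":0,"ay":0,"az":0,"x":0.008,"y":0.005,"z":0,"claw":0.085},{"ax":0,"ay":0,"az":0,"x":0,"y":0,"z":0,"claw":0.085},{"ax":0,"ay":0,"az":0,"x":0,"y":0,"z":0,"claw":0.085},{"ax":0,"ay":0,"az":0,"x":0,"y":0,"z":0,"claw":0.085}]'
```

```text
clock: 1.2
ee_pos: [0.1714, -0.6526, 0.2308]
ee_rot: [-0.0, 0.708, 0.706, 0.0]
contact_force: [-0.7, -0.1, 0.0]
width: 0.0848
clock: 2.2
ee_pos: [0.392, -0.2511, 0.2315]
ee_rot: [0.0, 0.708, 0.706, 0.0]
contact_force: [0.5, 0.1, 0.2]
width: 0.0848
clock: 3.0
ee_pos: [0.484, -0.0861, 0.2312]
ee_rot: [-0.0, 0.708, 0.706, -0.0]
contact_force: [0.1, -0.2, 0.4]
width: 0.085
```

```bash
python3 -m handwheel '[{"ax":0,"ay":0,"az":0,"x":0.0015,"y":0,"z":0.03,"claw":0.085},{"ax":0,"ay":0,"az":0,"x":0,"y":0,"z":0.03,"claw":0.085},{"ax":0,"ay":0,"az":0,"x":0,"y":0,"z":0.03,"claw":0.085},{"ax":0,"ay":0,"az":0,"x":0,"y":0,"z":0.025,"claw":0.085},{"ax":0,"ay":0,"az":0,"x":0,"y":0,"z":0.012,"claw":0.085},{"ax":0,"ay":0,"az":0,"x":0,"y":0,"z":0,"claw":0.085},{"ax":0,"ay":0,"az":0,"x":0,"y":0,"z":0,"claw":0.01},{"ax":0,"ay":0,"az":0,"x":0,"y":0,"z":0,"claw":0.01},{"ax":0,"ay":0,"az":0,"x":0,"y":0,"z":0,"claw":0.01},{"ax":0,"ay":0,"az":0,"x":0,"y":0,"z":0,"claw":0.01}]'
python3 -m handwheel '[{"ax":0,"ay":0,"az":0,"x":0,"y":0,"z":0,"claw":0.01},{"ax":0,"ay":0,"az":0,"x":0,"y":0,"z":0,"claw":0.01},{"ax":0,"ay":0,"az":0,"x":0,"y":0,"z":0,"claw":0.01},{"ax":0,"ay":0,"az":0,"x":0,"y":0,"z":0,"claw":0.01}]'
python3 - <<'E'
from h import *
cv2.imwrite("pics/s1.png",robot.grab_frame("scene")[:,:,::-1])
crop("",cv2.imread("pics/s1.png"),120,80,320,280,3,"pics/s1c.png")
E
```

```text
clock: 4.0
ee_pos: [0.4851, -0.0835, 0.1054]
ee_rot: [0.001, 0.707, 0.707, 0.0]
contact_force: [0.3, 0.7, -0.5]
width: 0.0277
clock: 4.4
ee_pos: [0.4853, -0.0836, 0.1055]
ee_rot: [0.001, 0.707, 0.707, 0.0]
contact_force: [-2.0, -0.5, 4.7]
width: 0.0248
```

View pics/s1c.png

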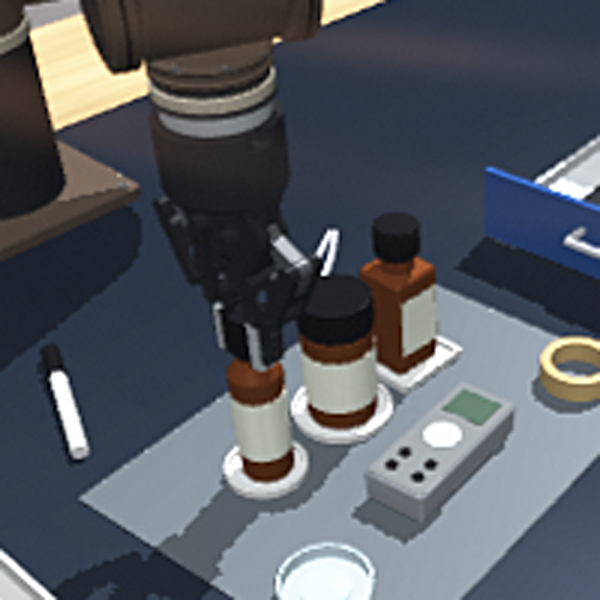

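```bash
python3 -m handwheel '[{"ax":0,"ay":0,"az":0,"x":0,"y":0,"z":-0.01,"claw":0.01},{"ax":0,"ay":0,"az":0,"x":0,"y":0,"z":-0.02,"claw":0.01},{"ax":0,"ay":0,"az":0,"x":0,"y":0,"z":-0.02,"claw":0.01},{"ax":0,"ay":0,"az":0,"x":0,"y":0,"z":-0.01,"claw":0.01},{"ax":0,"ay":0,"az":0,"x":-0.01,"y":0.005,"z":0,"claw":0.01},{"ax":0,"ay":0,"az":0,"x":-0.02,"y":0.01,"z":0,"claw":0.01},{"ax":0,"ay":0,"az":0,"x":-0.03,"y":0.014,"z":0,"claw":0.01},{"ax":0,"ay":0,"az":0,"x":-0.03,"y":0.014,"z":0,"claw":0.01},{"ax":0,"ay":0,"az":0,"x":-0.03,"y":0.014,"z":0,"claw":0.01},{"ax":0,"ay":0,"az":0,"x":-0.03,"y":0.014,"z":0,"claw":0.01}]'
python3 -m handwheel '[{"ax":0,"ay":0,"az":0,"x":-0.03,"y":0.014,"z":0,"claw":0.01},{"ax":0,"ay":0,"az":0,"x":-0.03,"y":0.014,"z":0,"claw":0.01},{"ax":0,"ay":0,"az":0,"x":-0.03,"y":0.014,"z":0,"claw":0.01},{"ax":0,"ay":0,"az":0,"x":-0.02,"y":0.01,"z":0,"claw":0.01},{"ax":0,"ay":0,"az":0,"x":-0.002,"y":0.002,"z":0,"claw":0.01},{"ax":0,"ay":0,"az":0,"x":0,"y":0,"z":0,"claw":0.01},{"ax":0,"ay":0,"az":0,"x":0,"y":0,"z":0.02,"claw":0.01},{"ax":0,"ay":0,"az":0,"x":0,"y":0,"z":0.02,"claw":0.01},{"ax":0,"ay":0,"az":0,"x":0,"y":0,"z":0,"claw":0.01},{"ax":0,"ay":0,"az":0,"x":0,"y":0,"z":0,"claw":0.01}]'
python3 - <<'E'
from h import *
cv2.imwrite("pics/s2.png",robot.grab_frame("scene")[:,:,::-1])
E
```

```text
clock: 5.45
ee_pos: [0.5553, -0.2349, 0.1623]
ee_rot: [-0.001, 0.707, 0.707, -0.0]
contact_force: [0.3, 0.6, -0.7]
width: 0.0249
clock: 6.45
ee_pos: [0.6089, -0.3441, 0.1236]
ee_rot: [-0.001, 0.707, 0.707, -0.0]
contact_force: [-0.1, -0.2, -0.7]
width: 0.0247
```

View pics/s2.png

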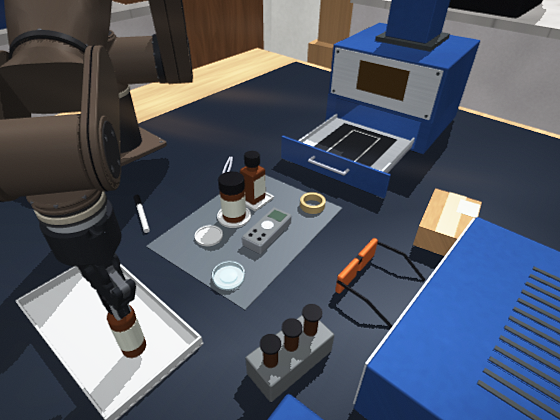

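```bash
python3 -m handwheel '[{"ax":0,"ay":0,"az":0,"x":0,"y":0,"z":0.01,"claw":0.01},{"ax":0,"ay":0,"az":0,"x":0,"y":0,"z":0.005,"claw":0.01},{"ax":0,"ay":0,"az":0,"x":0,"y":0,"z":0.0035,"claw":0.01},{"ax":0,"ay":0,"az":0,"x":0,"y":0,"z":0,"claw":0.01},{"ax":0,"ay":0,"az":0,"x":0,"y":0,"z":0,"claw":0.01}]'
python3 -m handwheel '[{"ax":0,"ay":0,"az":0,"x":0,"y":0,"z":0,"claw":0.03},{"ax":0,"ay":0,"az":0,"x":0,"y":0,"z":0,"claw":0.04},{"ax":0,"ay":0,"az":0,"x":0,"y":0,"z":0,"claw":0.05},{"ax":0,"ay":0,"az":0,"x":0,"y":0,"z":0,"claw":0.06},{"ax":0,"ay":0,"az":0,"x":0,"y":0,"z":-0.01,"claw":0.06},{"ax":0,"ay":0,"az":0,"x":0,"y":0,"z":-0.03,"claw":0.06},{"ax":0,"ay":0,"az":0,"x":0,"y":0,"z":-0.04,"claw":0.085},{"ax":0,"ay":0,"az":0,"x":0,"y":0,"z":-0.02,"claw":0.085}]'
python3 -m handwheel '[{"ax":0,"ay":0,"az":0,"x":0.034,"y":-0.0131,"z":0,"claw":0.085},{"ax":0,"ay":0,"az":0,"x":0.034,"y":-0.0131,"z":0,"claw":0.085},{"ax":0,"ay":0,"az":0,"x":0.034,"y":-0.0131,"z":0,"claw":0.085},{"ax":0,"ay":0,"az":0,"x":0.034,"y":-0.0131,"z":0,"claw":0.085},{"ax":0,"ay":0,"az":0,"x":0.034,"y":-0.0131,"z":0,"claw":0.085},{"ax":0,"ay":0,"az":0,"x":0.034,"y":-0.0131,"z":0,"claw":0.085},{"ax":0,"ay":0,"az":0,"x":0.034,"y":-0.0131,"z":0,"claw":0.085},{"ax":0,"ay":0,"az":0,"x":0.034,"y":-0.0131,"z":0,"claw":0.085},{"ax":0,"ay":0,"az":0,"x":0.034,"y":-0.0131,"z":0,"claw":0.085},{"ax":0,"ay":0,"az":0,"x":0.034,"y":-0.0131,"z":0,"claw":0.085}]'
python3 -m handwheel '[{"ax":0,"ay":0,"az":0,"x":0,"y":0,"z":0,"claw":0.085},{"ax":0,"ay":0,"az":0,"x":0,"y":0,"z":0,"claw":0.085}]'
```

```text
clock: 7.0
ee_pos: [0.6095, -0.3454, 0.1058]
ee_rot: [-0.0, 0.707, 0.707, -0.0]
contact_force: [0.4, 0.8, -1.7]
width: 0.0246
clock: 7.8
ee_pos: [0.6108, -0.3464, 0.2113]
ee_rot: [0.003, 0.707, 0.707, 0.0]
contact_force: [0.7, -0.9, -0.1]
width: 0.0843
clock: 8.8
ee_pos: [0.478, -0.0041, 0.2069]
ee_rot: [0.001, 0.707, 0.707, 0.001]
contact_force: [-0.1, 0.3, 0.1]
width: 0.0848
clock: 9.0
ee_pos: [0.4787, -0.005, 0.2068]
ee_rot: [0.001, 0.707, 0.708, 0.0]
contact_force: [0.1, 0.3, 0.5]
width: 0.0849
```

```bash
python3 -m handwheel '[{"ax":0,"ay":0,"az":0,"x":0.001,"y":0,"z":0.03,"claw":0.085},{"ax":0,"ay":0,"az":0,"x":0,"y":0,"z":0.03,"claw":0.085},{"ax":0,"ay":0,"az":0,"x":0,"y":0,"z":0.03,"claw":0.085},{"ax":0,"ay":0,"az":0,"x":0,"y":0,"z":0.025,"claw":0.085},{"ax":0,"ay":0,"az":0,"x":0,"y":0,"z":0.014,"claw":0.085},{"ax":0,"ay":0,"az":0,"x":0,"y":0,"z":0,"claw":0.085},{"ax":0,"ay":0,"az":0,"x":0,"y":0,"z":0,"claw":0.03},{"ax":0,"ay":0,"az":0,"x":0,"y":0,"z":0,"claw":0.03},{"ax":0,"ay":0,"az":0,"x":0,"y":0,"z":0,"claw":0.03},{"ax":0,"ay":0,"az":0,"x":0,"y":0,"z":0,"claw":0.03}]'
python3 -m handwheel '[{"ax":0,"ay":0,"az":0,"x":0,"y":0,"z":0,"claw":0.03},{"ax":0,"ay":0,"az":0,"x":0,"y":0,"z":0,"claw":0.03},{"ax":0,"ay":0,"az":0,"x":0,"y":0,"z":0,"claw":0.03}]'
python3 -m handwheel '[{"ax":0,"ay":0,"az":0,"x":0,"y":0,"z":-0.01,"claw":0.03},{"ax":0,"ay":0,"az":0,"x":0,"y":0,"z":-0.02,"claw":0.03},{"ax":0,"ay":0,"az":0,"x":0,"y":0,"z":-0.02,"claw":0.03},{"ax":0,"ay":0,"az":0,"x":0,"y":0,"z":-0.01,"claw":0.03},{"ax":0,"ay":0,"az":0,"x":0,"y":0,"z":0,"claw":0.03}]'
```

```text
clock: 10.0
ee_pos: [0.4798, -0.0049, 0.0787]
ee_rot: [0.002, 0.707, 0.707, 0.001]
contact_force: [-0.5, -1.5, 5.1]
width: 0.0538
clock: 10.3
ee_pos: [0.4798, -0.0048, 0.0787]
ee_rot: [0.002, 0.707, 0.707, 0.001]
contact_force: [-1.6, 0.2, 5.8]
width: 0.0534
clock: 10.8
ee_pos: [0.4795, -0.0044, 0.1385]
ee_rot: [0.001, 0.707, 0.707, 0.001]
contact_force: [0.4, 0.4, -1.1]
width: 0.0535
```

```bash
python3 -m handwheel '[{"ax":0,"ay":0,"az":0,"x":-0.011,"y":-0.001,"z":0,"claw":0.03},{"ax":0,"ay":0,"az":0,"x":-0.02,"y":-0.003,"z":0,"claw":0.03},{"ax":0,"ay":0,"az":0,"x":-0.03,"y":-0.004,"z":0,"claw":0.03},{"ax":0,"ay":0,"az":0,"x":-0.03,"y":-0.005,"z":0,"claw":0.03},{"ax":0,"ay":0,"az":0,"x":-0.03,"y":-0.005,"z":0,"claw":0.03},{"ax":0,"ay":0,"az":0,"x":-0.03,"y":-0.005,"z":0,"claw":0.03},{"ax":0,"ay":0,"az":0,"x":-0.03,"y":-0.005,"z":0,"claw":0.03},{"ax":0,"ay":0,"az":0,"x":-0.03,"y":-0.005,"z":0,"claw":0.03},{"ax":0,"ay":0,"az":0,"x":-0.03,"y":-0.005,"z":0,"claw":0.03},{"ax":0,"ay":0,"az":0,"x":-0.03,"y":-0.005,"z":0,"claw":0.03}]'
python3 -m handwheel '[{"ax":0,"ay":0,"az":0,"x":-0.03,"y":-0.003,"z":0,"claw":0.03},{"ax":0,"ay":0,"az":0,"x":-0.025,"y":-0.003,"z":0,"claw":0.03},{"ax":0,"ay":0,"az":0,"x":-0.015,"y":0,"z":0,"claw":0.03},{"ax":0,"ay":0,"az":0,"x":0,"y":0,"z":0,"claw":0.03},{"ax":0,"ay":0,"az":0,"x":0,"y":0,"z":0.02,"claw":0.03},{"ax":0,"ay":0,"az":0,"x":0,"y":0,"z":0.02,"claw":0.03},{"ax":0,"ay":0,"az":0,"x":0,"y":0,"z":0.01,"claw":0.03},{"ax":0,"ay":0,"az":0,"x":0,"y":0,"z":0,"claw":0.03},{"ax":0,"ay":0,"az":0,"x":0,"y":0,"z":0,"claw":0.03}]'
```

```text
clock: 11.8
ee_pos: [0.4339, -0.2765, 0.1351]
ee_rot: [-0.002, 0.707, 0.707, -0.0]
contact_force: [-0.0, 0.5, -0.8]
width: 0.0536
clock: 12.7
ee_pos: [0.4297, -0.3449, 0.0871]
ee_rot: [-0.0, 0.707, 0.707, 0.0]
contact_force: [0.8, 0.0, -1.8]
width: 0.0536
```

```bash
python3 -m handwheel '[{"ax":0,"ay":0,"az":0,"x":0,"y":0,"z":0.006,"claw":0.03},{"ax":0,"ay":0,"az":0,"x":0,"y":0,"z":0.0035,"claw":0.03},{"ax":0,"ay":0,"az":0,"x":0,"y":0,"z":0,"claw":0.03},{"ax":0,"ay":0,"az":0,"x":0,"y":0,"z":0,"claw":0.057},{"ax":0,"ay":0,"az":0,"x":0,"y":0,"z":0,"claw":0.065},{"ax":0,"ay":0,"az":0,"x":0,"y":0,"z":0,"claw":0.075},{"ax":0,"ay":0,"az":0,"x":0,"y":0,"z":0,"claw":0.075},{"ax":0,"ay":0,"az":0,"x":0,"y":0,"z":-0.01,"claw":0.075},{"ax":0,"ay":0,"az":0,"x":0,"y":0,"z":-0.03,"claw":0.075},{"ax":0,"ay":0,"az":0,"x":0,"y":0,"z":-0.045,"claw":0.085}]'
python3 -m handwheel '[{"ax":0,"ay":0,"az":0,"x":0,"y":0,"z":-0.045,"claw":0.085},{"ax":0,"ay":0,"az":0,"x":0.042,"y":0.0038,"z":0,"claw":0.085},{"ax":0,"ay":0,"az":0,"x":0.042,"y":0.0038,"z":0,"claw":0.085},{"ax":0,"ay":0,"az":0,"x":0.042,"y":0.0038,"z":0,"claw":0.085},{"ax":0,"ay":0,"az":0,"x":0.042,"y":0.0038,"z":0,"claw":0.085},{"ax":0,"ay":0,"az":0,"x":0.042,"y":0.0038,"z":0,"claw":0.085},{"ax":0,"ay":0,"az":0,"x":0.042,"y":0.0038,"z":0,"claw":0.085},{"ax":0,"ay":0,"az":0,"x":0.042,"y":0.0038,"z":0,"claw":0.085},{"ax":0,"ay":0,"az":0,"x":0.042,"y":0.0038,"z":0,"claw":0.085},{"ax":0,"ay":0,"az":0,"x":0.042,"y":0.0038,"z":0,"claw":0.085}]'
python3 -m handwheel '[{"ax":0,"ay":0,"az":0,"x":0.04,"y":0.0038,"z":0,"claw":0.085},{"ax":0,"ay":0,"az":0,"x":0,"y":0,"z":0,"claw":0.085},{"ax":0,"ay":0,"az":0,"x":0,"y":0,"z":0,"claw":0.085}]'
python3 - <<'E'
from h import *
cv2.imwrite("pics/s3.png",robot.grab_frame("scene")[:,:,::-1])
E
```

```text
clock: 13.7
ee_pos: [0.428, -0.3437, 0.1609]
ee_rot: [-0.003, 0.707, 0.707, 0.0]
contact_force: [1.3, -0.8, -0.4]
width: 0.0853
clock: 14.7
ee_pos: [0.4637, 0.0344, 0.2084]
ee_rot: [0.001, 0.707, 0.707, 0.001]
contact_force: [0.6, 0.9, 0.6]
width: 0.0852
clock: 15.0
ee_pos: [0.4675, 0.0734, 0.208]
ee_rot: [0.0, 0.706, 0.708, 0.0]
contact_force: [-0.8, -0.6, -0.2]
width: 0.0852
```

View pics/s3.png

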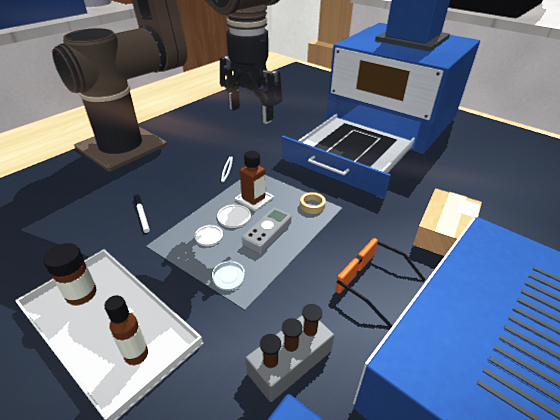

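```bash
python3 -m handwheel '[{"ax":0,"ay":0,"az":0,"x":-0.001,"y":0,"z":0.03,"claw":0.085},{"ax":0,"ay":0,"az":0,"x":0,"y":0,"z":0.03,"claw":0.085},{"ax":0,"ay":0,"az":0,"x":0,"y":0,"z":0.03,"claw":0.085},{"ax":0,"ay":0,"az":0,"x":0,"y":0,"z":0.015,"claw":0.085},{"ax":0,"ay":0,"az":0,"x":0,"y":0,"z":0.006,"claw":0.085},{"ax":0,"ay":0,"az":0,"x":0,"y":0,"z":0,"claw":0.085},{"ax":0,"ay":0,"az":0,"x":0,"y":0,"z":0,"claw":0.015},{"ax":0,"ay":0,"az":0,"x":0,"y":0,"z":0,"claw":0.015},{"ax":0,"ay":0,"az":0,"x":0,"y":0,"z":0,"claw":0.015},{"ax":0,"ay":0,"az":0,"x":0,"y":0,"z":0,"claw":0.015}]'
python3 -m handwheel '[{"ax":0,"ay":0,"az":0,"x":0,"y":0,"z":0,"claw":0.015},{"ax":0,"ay":0,"az":0,"x":0,"y":0,"z":0,"claw":0.015},{"ax":0,"ay":0,"az":0,"x":0,"y":0,"z":0,"claw":0.015}]'
python3 -m handwheel '[{"ax":0,"ay":0,"az":0,"x":0,"y":0,"z":-0.01,"claw":0.015},{"ax":0,"ay":0,"az":0,"x":0,"y":0,"z":-0.02,"claw":0.015},{"ax":0,"ay":0,"az":0,"x":0,"y":0,"z":-0.02,"claw":0.015},{"ax":0,"ay":0,"az":0,"x":0,"y":0,"z":-0.01,"claw":0.015},{"ax":0,"ay":0,"az":0,"x":0,"y":0,"z":0,"claw":0.015}]'
```

```text
clock: 16.05
ee_pos: [0.4679, 0.0717, 0.0974]
ee_rot: [0.0, 0.707, 0.707, 0.0]
contact_force: [-0.2, -0.9, 1.6]
width: 0.0327
clock: 16.35
ee_pos: [0.4679, 0.0717, 0.0974]
ee_rot: [0.0, 0.707, 0.707, 0.0]
contact_force: [-2.2, -0.7, 6.1]
width: 0.0325
clock: 16.85
ee_pos: [0.4685, 0.0717, 0.158]
ee_rot: [0.001, 0.707, 0.707, 0.001]
contact_force: [-0.2, 0.3, -1.1]
width: 0.0326
```

```bash
python3 -m handwheel '[{"ax":0,"ay":0,"az":0,"x":-0.01,"y":0.003,"z":0,"claw":0.015},{"ax":0,"ay":0,"az":0,"x":-0.02,"y":0.006,"z":0,"claw":0.015},{"ax":0,"ay":0,"az":0,"x":-0.03,"y":0.008,"z":0,"claw":0.015},{"ax":0,"ay":0,"az":0,"x":-0.034,"y":0.008,"z":0,"claw":0.015},{"ax":0,"ay":0,"az":0,"x":-0.034,"y":0.008,"z":0,"claw":0.015},{"ax":0,"ay":0,"az":0,"x":-0.034,"y":0.008,"z":0,"claw":0.015},{"ax":0,"ay":0,"az":0,"x":-0.034,"y":0.006,"z":0,"claw":0.015},{"ax":0,"ay":0,"az":0,"x":-0.034,"y":0.004,"z":0,"claw":0.015},{"ax":0,"ay":0,"az":0,"x":-0.034,"y":0.001,"z":0,"claw":0.015},{"ax":0,"ay":0,"az":0,"x":-0.034,"y":0,"z":0,"claw":0.015}]'
python3 -m handwheel '[{"ax":0,"ay":0,"az":0,"x":-0.034,"y":0,"z":0,"claw":0.015},{"ax":0,"ay":0,"az":0,"x":-0.034,"y":0,"z":0,"claw":0.015},{"ax":0,"ay":0,"az":0,"x":-0.03,"y":0,"z":0,"claw":0.015},{"ax":0,"ay":0,"az":0,"x":-0.021,"y":0,"z":0,"claw":0.015},{"ax":0,"ay":0,"az":0,"x":0,"y":0,"z":0,"claw":0.015},{"ax":0,"ay":0,"az":0,"x":0,"y":0,"z":0.02,"claw":0.015},{"ax":0,"ay":0,"az":0,"x":0,"y":0,"z":0.02,"claw":0.015},{"ax":0,"ay":0,"az":0,"x":0,"y":0,"z":0.01,"claw":0.015},{"ax":0,"ay":0,"az":0,"x":0,"y":0,"z":0,"claw":0.015},{"ax":0,"ay":0,"az":0,"x":0,"y":0,"z":0,"claw":0.015}]'
```

```text
clock: 17.85
ee_pos: [0.5184, -0.2281, 0.1544]
ee_rot: [-0.001, 0.707, 0.707, -0.0]
contact_force: [-0.0, 0.1, -2.1]
width: 0.0325
clock: 18.85
ee_pos: [0.5197, -0.345, 0.1065]
ee_rot: [-0.0, 0.707, 0.707, 0.0]
contact_force: [0.0, 0.0, -1.6]
width: 0.0322
```

```bash
python3 -m handwheel '[{"ax":0,"ay":0,"az":0,"x":0,"y":0,"z":0.006,"claw":0.015},{"ax":0,"ay":0,"az":0,"x":0,"y":0,"z":0.0035,"claw":0.015},{"ax":0,"ay":0,"az":0,"x":0,"y":0,"z":0,"claw":0.015},{"ax":0,"ay":0,"az":0,"x":0,"y":0,"z":0,"claw":0.038},{"ax":0,"ay":0,"az":0,"x":0,"y":0,"z":0,"claw":0.045},{"ax":0,"ay":0,"az":0,"x":0,"y":0,"z":0,"claw":0.055},{"ax":0,"ay":0,"az":0,"x":0,"y":0,"z":0,"claw":0.055},{"ax":0,"ay":0,"az":0,"x":0,"y":0,"z":-0.01,"claw":0.055},{"ax":0,"ay":0,"az":0,"x":0,"y":0,"z":-0.03,"claw":0.055},{"ax":0,"ay":0,"az":0,"x":0,"y":0,"z":-0.045,"claw":0.085}]'
python3 -m handwheel '[{"ax":0,"ay":0,"az":0,"x":0,"y":0,"z":-0.03,"claw":0.085},{"ax":0,"ay":0,"az":0,"x":0.035,"y":0.0053,"z":0,"claw":0.085},{"ax":0,"ay":0,"az":0,"x":0.035,"y":0.0053,"z":0,"claw":0.085},{"ax":0,"ay":0,"az":0,"x":0.035,"y":0.0053,"z":0,"claw":0.085},{"ax":0,"ay":0,"az":0,"x":0.035,"y":0.0053,"z":0,"claw":0.085},{"ax":0,"ay":0,"az":0,"x":0.035,"y":0.0053,"z":0,"claw":0.085},{"ax":0,"ay":0,"az":0,"x":0.035,"y":0.0053,"z":0,"claw":0.085},{"ax":0,"ay":0,"az":0,"x":0.035,"y":0.0053,"z":0,"claw":0.085},{"ax":0,"ay":0,"az":0,"x":0.035,"y":0.0053,"z":0,"claw":0.085},{"ax":0,"ay":0,"az":0,"x":0.035,"y":0.0053,"z":0,"claw":0.085}]'
python3 -m handwheel '[{"ax":0,"ay":0,"az":0,"x":0.034,"y":0.005,"z":0,"claw":0.085},{"ax":0,"ay":0,"az":-0.13,"x":0,"y":0,"z":0.05,"claw":0.085},{"ax":0,"ay":0,"az":0,"x":0,"y":0,"z":0.03,"claw":0.085},{"ax":0,"ay":0,"az":0,"x":0,"y":0,"z":0,"claw":0.085},{"ax":0,"ay":0,"az":0,"x":0,"y":0,"z":0,"claw":0.085}]'
python3 - <<'E'
from h import *
im=robot.grab_frame("top")[:,:,::-1].copy();cv2.imwrite("pics/t4.png",im)
s=robot.grab_frame("scene")[:,:,::-1].copy();cv2.imwrite("pics/s4.png",s)
a=cv2.resize(im,(400,300));b=cv2.resize(s,(400,300));c=cv2.resize(s[180:280,150:350],(800,400))[:300]
cv2.imwrite("pics/m4.png",np.vstack([np.hstack([a,b]),c]))
E
```

```text
clock: 19.85
ee_pos: [0.5179, -0.344, 0.18]
ee_rot: [-0.003, 0.707, 0.707, -0.0]
contact_force: [0.3, -0.0, 0.0]
width: 0.0682
clock: 20.85
ee_pos: [0.5674, -0.0289, 0.213]
ee_rot: [0.001, 0.707, 0.707, 0.0]
contact_force: [-0.3, -0.6, 1.0]
width: 0.0851
clock: 21.35
ee_pos: [0.5725, 0.0035, 0.1327]
ee_rot: [0.0, 0.66, 0.751, 0.0]
contact_force: [0.6, 0.6, -0.1]
width: 0.0851
```

View pics/m4.png

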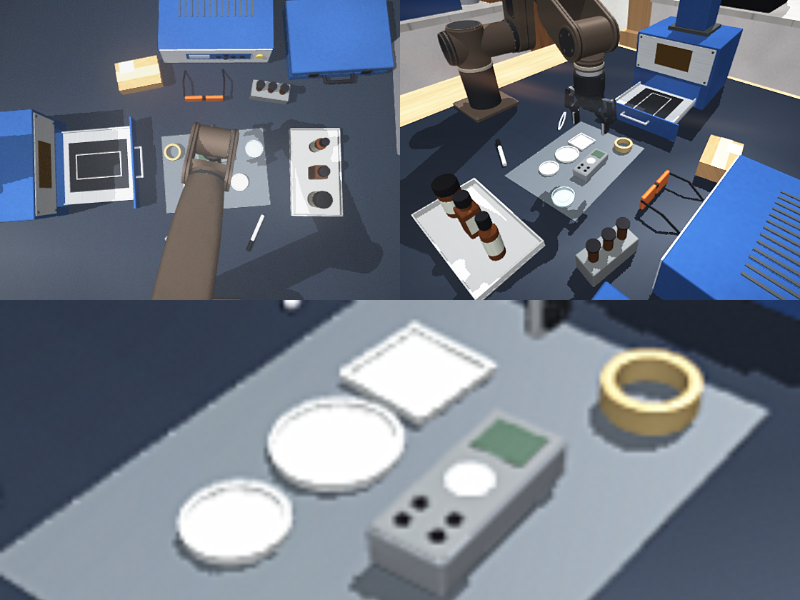

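```bash
python3 -m handwheel '[{"ax":0,"ay":0,"az":0,"x":0,"y":0,"z":0.03,"claw":0.068},{"ax":0,"ay":0,"az":0,"x":0,"y":0,"z":0.03,"claw":0.068},{"ax":0,"ay":0,"az":0,"x":0,"y":0,"z":0.02,"claw":0.068},{"ax":0,"ay":0,"az":0,"x":0,"y":0,"z":0.015,"claw":0.068},{"ax":0,"ay":0,"az":0,"x":0,"y":0,"z":0.015,"claw":0.068},{"ax":0,"ay":0,"az":0,"x":0,"y":0,"z":0.01,"claw":0.068},{"ax":0,"ay":0,"az":0,"x":0,"y":0,"z":0.008,"claw":0.068},{"ax":0,"ay":0,"az":0,"x":0,"y":0,"z":0,"claw":0.068},{"ax":0,"ay":0,"az":0,"x":0,"y":0,"z":0,"claw":0.068}]'
python3 - <<'E'
from h import *
s=robot.grab_frame("scene")[:,:,::-1].copy();cv2.imwrite("pics/s5.png",s)
crop("",s,190,150,340,262,5,"pics/s5c.png")
E
```

```text
clock: 22.35
ee_pos: [0.5726, 0.0036, 0.0042]
ee_rot: [0.0, 0.66, 0.752, 0.0]
contact_force: [0.8, 0.0, 0.5]
width: 0.068
```

View pics/s5c.png

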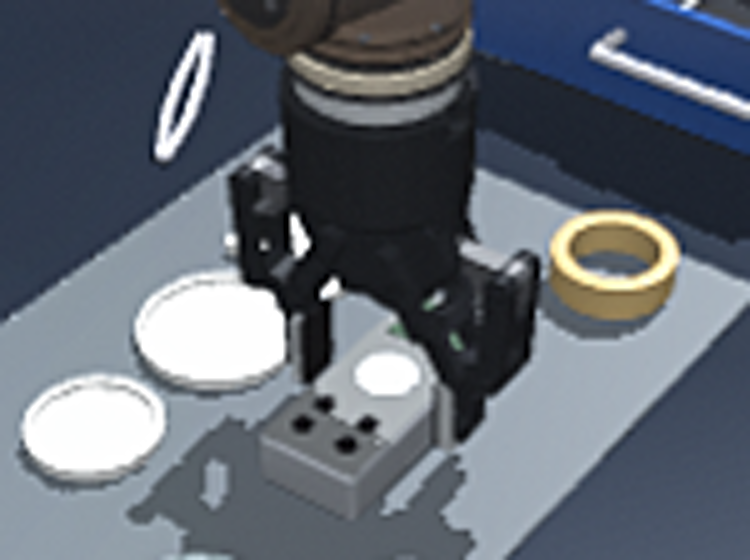

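```bash
python3 -m handwheel '[{"ax":0,"ay":0,"az":0,"x":0,"y":0,"z":0,"claw":0.025},{"ax":0,"ay":0,"az":0,"x":0,"y":0,"z":0,"claw":0.025},{"ax":0,"ay":0,"az":0,"x":0,"y":0,"z":0,"claw":0.025},{"ax":0,"ay":0,"az":0,"x":0,"y":0,"z":0,"claw":0.025},{"ax":0,"ay":0,"az":0,"x":0,"y":0,"z":0,"claw":0.025}]'
python3 -m handwheel '[{"ax":0,"ay":0,"az":0,"x":0,"y":0,"z":-0.01,"claw":0.025},{"ax":0,"ay":0,"az":0,"x":0,"y":0,"z":-0.03,"claw":0.025},{"ax":0,"ay":0,"az":0,"x":0,"y":0,"z":-0.03,"claw":0.025},{"ax":0,"ay":0,"az":0,"x":0,"y":0,"z":-0.03,"claw":0.025},{"ax":0,"ay":0,"az":0,"x":0,"y":0,"z":-0.02,"claw":0.025},{"ax":0,"ay":0,"az":0,"x":0,"y":0,"z":0,"claw":0.025}]'
python3 - <<'E'
from h import *
im=cv2.imread("pics/top0.png"); crop("",im,80,170,220,290,5,"pics/d0.png")
E
```

```text
clock: 22.9
ee_pos: [0.5734, 0.0035, 0.0051]
ee_rot: [0.001, 0.66, 0.752, 0.001]
contact_force: [-0.6, 0.9, 6.5]
width: 0.0488
clock: 23.5
ee_pos: [0.5737, 0.0034, 0.127]
ee_rot: [0.002, 0.66, 0.752, 0.001]
contact_force: [0.6, -0.7, -1.9]
width: 0.0492
```

View pics/d0.png

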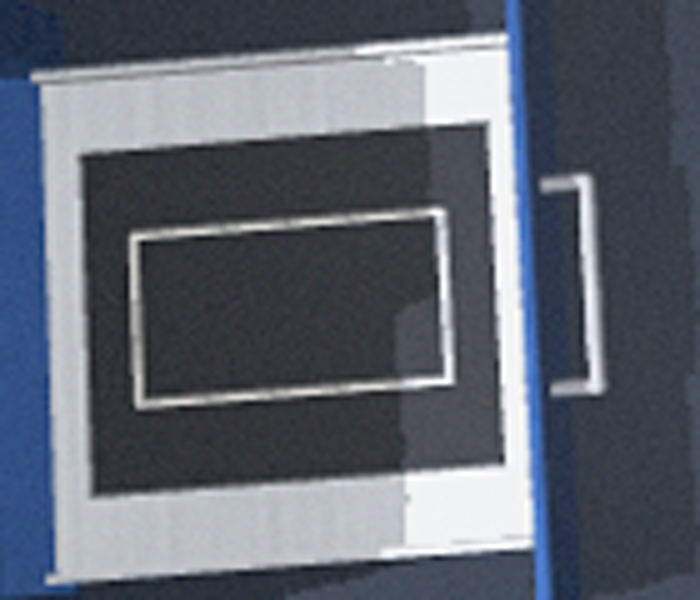

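Run:
```python
from h import *
P=np.array([ray("top",u/5+80-.4,v/5+170-.4,.04) for u,v in((134,235),(442,212),(450,381),(140,405))])
print(P.round(4),P.mean(0)); d=(P[0]-P[1])+(P[3]-P[2]); print("len",np.linalg.norm(P[0]-P[1]),np.linalg.norm(P[1]-P[2]),"yaw",np.arctan2(-d[0],d[1]))
c=P.mean(0); o=np.array([.5737,.0034]); print(c-o)
a=np.deg2rad(97.5); X=np.array([np.cos(a),np.sin(a)]); Y=np.array([np.sin(a),-np.cos(a)])
print("tool x,y",(c-o)@X,(c-o)@Y)
# meter centre vs tcp along y: m centre .0040
```

```text
[[0.573  0.4783]
 [0.5851 0.3255]
 [0.5021 0.3187]
 [0.4893 0.4713]] [0.5373926  0.39844523]
len 0.15323802327085753 0.08329678743895519 yaw 0.08133738350509538
[-0.0363074   0.39504523]
tool x,y 0.39640462854359676 0.015566961226349742
```

```bash
python3 -m handwheel '[{"ax":0,"ay":0,"az":0,"x":0.015,"y":0,"z":0,"claw":0.025},{"ax":0,"ay":0,"az":0,"x":0.03,"y":0.001,"z":0,"claw":0.025},{"ax":0,"ay":0,"az":0,"x":0.035,"y":0.001,"z":0,"claw":0.025},{"ax":0,"ay":0,"az":0,"x":0.035,"y":0.0015,"z":0,"claw":0.025},{"ax":0,"ay":0,"az":0,"x":0.035,"y":0.0015,"z":0,"claw":0.025},{"ax":0,"ay":0,"az":0,"x":0.035,"y":0.0015,"z":0,"claw":0.025},{"ax":0,"ay":0,"az":0,"x":0.035,"y":0.0015,"z":0,"claw":0.025},{"ax":0,"ay":0,"az":0,"x":0.035,"y":0.0015,"z":0,"claw":0.025},{"ax":0,"ay":0,"az":0,"x":0.035,"y":0.0015,"z":0,"claw":0.025},{"ax":0,"ay":0,"az":0,"x":0.035,"y":0.0015,"z":0,"claw":0.025}]'
python3 -m handwheel '[{"ax":0,"ay":0,"az":0,"x":0.035,"y":0.0015,"z":0,"claw":0.025},{"ax":0,"ay":0,"az":0,"x":0.026,"y":0.001,"z":0,"claw":0.025},{"ax":0,"ay":0,"az":0,"x":0.01,"y":0.0005,"z":0,"claw":0.025},{"ax":0,"ay":0,"az":0.025,"x":0,"y":0,"z":0,"claw":0.025},{"ax":0,"ay":0,"az":0.025,"x":0,"y":0,"z":0,"claw":0.025},{"ax":0,"ay":0,"az":0,"x":0,"y":0,"z":0.01,"claw":0.025},{"ax":0,"ay":0,"az":0,"x":0,"y":0,"z":0.025,"claw":0.025},{"ax":0,"ay":0,"az":0,"x":0,"y":0,"z":0.02,"claw":0.025},{"ax":0,"ay":0,"az":0,"x":0,"y":0,"z":0,"claw":0.025},{"ax":0,"ay":0,"az":0,"x":0,"y":0,"z":0,"claw":0.025}]'
python3 - <<'E'
from h import *
im=robot.grab_frame("top")[:,:,::-1].copy();cv2.imwrite("pics/t6.png",im)
s=robot.grab_frame("scene")[:,:,::-1].copy();cv2.imwrite("pics/s6.png",s)
cv2.imwrite("pics/m6.png",np.hstack([cv2.resize(s[60:220,260:460],(400,320)),cv2.resize(im[150:310,60:260],(400,320))]))
E
```

```text
clock: 24.5
ee_pos: [0.5395, 0.3291, 0.1204]
ee_rot: [-0.001, 0.66, 0.752, -0.003]
contact_force: [0.4, -0.1, -1.7]
width: 0.0489
clock: 25.5
ee_pos: [0.5361, 0.3972, 0.0681]
ee_rot: [-0.0, 0.679, 0.734, -0.001]
contact_force: [-0.1, -0.4, -1.0]
width: 0.049
```

View pics/m6.png

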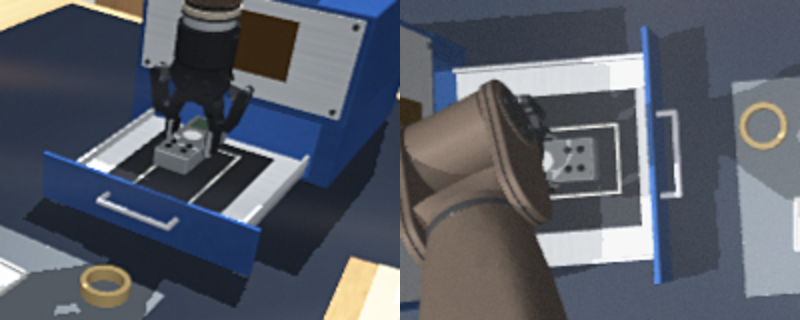

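```bash
python3 -m handwheel '[{"ax":0,"ay":0,"az":0,"x":0,"y":0.001,"z":0.01,"claw":0.025},{"ax":0,"ay":0,"az":0,"x":0,"y":0,"z":0.007,"claw":0.025},{"ax":0,"ay":0,"az":0,"x":0,"y":0,"z":0.004,"claw":0.025},{"ax":0,"ay":0,"az":0,"x":0,"y":0,"z":0.003,"claw":0.025},{"ax":0,"ay":0,"az":0,"x":0,"y":0,"z":0,"claw":0.025}]'
python3 -m handwheel '[{"ax":0,"ay":0,"az":0,"x":0,"y":0,"z":0,"claw":0.052},{"ax":0,"ay":0,"az":0,"x":0,"y":0,"z":0,"claw":0.06},{"ax":0,"ay":0,"az":0,"x":0,"y":0,"z":0,"claw":0.068},{"ax":0,"ay":0,"az":0,"x":0,"y":0,"z":0,"claw":0.068},{"ax":0,"ay":0,"az":0,"x":0,"y":0,"z":-0.01,"claw":0.068},{"ax":0,"ay":0,"az":0,"x":0,"y":0,"z":-0.03,"claw":0.068},{"ax":0,"ay":0,"az":0,"x":0,"y":0,"z":-0.045,"claw":0.085},{"ax":0,"ay":0,"az":0,"x":0,"y":0,"z":-0.045,"claw":0.085},{"ax":0,"ay":0,"az":0,"x":0,"y":0,"z":-0.03,"claw":0.085},{"ax":0,"ay":0,"az":0.079,"x":0,"y":0,"z":0,"claw":0.085}]'
```

```text
clock: 26.1
ee_pos: [0.5367, 0.3982, 0.0439]
ee_rot: [-0.0, 0.678, 0.735, -0.001]
contact_force: [-0.5, 0.1, -1.5]
width: 0.0489
clock: 27.1
ee_pos: [0.5403, 0.4001, 0.2139]
ee_rot: [0.002, 0.707, 0.707, 0.007]
contact_force: [0.6, 0.8, -0.6]
width: 0.0852
```

```bash
python3 -m handwheel '[{"ax":0,"ay":0,"az":0,"x":-0.025,"y":-0.001,"z":0,"claw":0.085},{"ax":0,"ay":0,"az":0,"x":-0.04,"y":-0.001,"z":0,"claw":0.085},{"ax":0,"ay":0,"az":0,"x":-0.04,"y":-0.001,"z":0,"claw":0.085},{"ax":0,"ay":0,"az":0,"x":-0.04,"y":-0.001,"z":0,"claw":0.085},{"ax":0,"ay":0,"az":0,"x":-0.04,"y":-0.001,"z":0,"claw":0.085},{"ax":0,"ay":0,"az":0,"x":-0.04,"y":-0.001,"z":0,"claw":0.085},{"ax":0,"ay":0,"az":0,"x":-0.04,"y":-0.001,"z":0,"claw":0.085},{"ax":0,"ay":0,"az":0,"x":-0.04,"y":-0.001,"z":0,"claw":0.085},{"ax":0,"ay":0,"az":0,"x":-0.04,"y":-0.001,"z":0,"claw":0.085},{"ax":0,"ay":0,"az":0,"x":-0.04,"y":-0.001,"z":0,"claw":0.085}]'
python3 -m handwheel '[{"ax":0,"ay":0,"az":0,"x":-0.04,"y":-0.001,"z":0,"claw":0.085},{"ax":0,"ay":0,"az":0,"x":-0.04,"y":-0.001,"z":0,"claw":0.085},{"ax":0,"ay":0,"az":0,"x":-0.04,"y":-0.001,"z":0,"claw":0.085},{"ax":0,"ay":0,"az":0,"x":-0.04,"y":-0.001,"z":0,"claw":0.085},{"ax":0,"ay":0,"az":0,"x":-0.04,"y":-0.001,"z":0,"claw":0.085},{"ax":0,"ay":0,"az":0,"x":-0.04,"y":-0.001,"z":0,"claw":0.085},{"ax":0,"ay":0,"az":0,"x":-0.04,"y":-0.001,"z":0,"claw":0.085},{"ax":0,"ay":0,"az":0,"x":-0.04,"y":-0.001,"z":0,"claw":0.085},{"ax":0,"ay":0,"az":0,"x":-0.03,"y":-0.001,"z":0,"claw":0.085},{"ax":0,"ay":0,"az":0,"x":-0.01,"y":0,"z":0,"claw":0.085}]'
python3 -m handwheel '[{"ax":0,"ay":0,"az":0,"x":0,"y":0,"z":0,"claw":0.085},{"ax":0,"ay":0,"az":0,"x":0,"y":0,"z":0,"claw":0.085}]'
python3 - <<'E'
from h import *
im=robot.grab_frame("top")[:,:,::-1].copy();cv2.imwrite("pics/t7.png",im)
s=robot.grab_frame("scene")[:,:,::-1].copy();cv2.imwrite("pics/s7.png",s)
a=cv2.resize(im[185:295,225:385],(480,330),interpolation=2)
b=cv2.resize(im[185:275,80:200],(320,240),interpolation=2); b=np.vstack([b,np.zeros((90,320,3),np.uint8)])
c=cv2.resize(s[150:420,0:400],(400,270)); d=cv2.resize(im[160:320,340:540],(338,270)); 
cv2.imwrite("pics/m7.png",np.vstack([np.hstack([a,b]),np.hstack([c,d,np.zeros((270,62,3),np.uint8)])]))
w=(im.min(2)>150).astype(np.uint8); n,l,st,ce=cv2.connectedComponentsWithStats(w)
for i in range(1,n):
    x,y,ww,hh,A=st[i]
    if A>100 and 225<x<385 and 185<y<295:
        r=cv2.minAreaRect(np.argwhere(l==i)[:,::-1].astype(np.float32)); print("white",np.round(r[0],1),np.round(r[1],1),ray("top",*r[0],.011).round(4))
ws=(s.min(2)>170).astype(np.uint8); n,l,st,ce=cv2.connectedComponentsWithStats(ws)
for i in range(1,n):
    x,y,ww,hh,A=st[i]
    if A>150 and 180<x<290 and 170<y<250: print("scene",st[i], ray("scene",x+(ww-1)/2,y+(hh-1)/2,.007).round(4))
E
```

```text
clock: 28.1
ee_pos: [0.5275, 0.0118, 0.206]
ee_rot: [0.001, 0.707, 0.707, 0.001]
contact_force: [0.2, -0.4, 0.4]
width: 0.085
clock: 29.1
ee_pos: [0.5185, -0.3496, 0.2058]
ee_rot: [0.001, 0.708, 0.706, -0.0]
contact_force: [0.3, -0.4, -1.4]
width: 0.0852
clock: 29.3
ee_pos: [0.519, -0.3456, 0.205]
ee_rot: [-0.0, 0.707, 0.708, 0.0]
contact_force: [-0.1, 0.9, 0.0]
width: 0.0848
scene [235 185  39  24 480] [0.4666 0.0768]
scene [217 204  34  22 580] [ 0.4785 -0.0032]
scene [194 225  29  20 436] [ 0.4859 -0.0861]
```

View pics/m7.png

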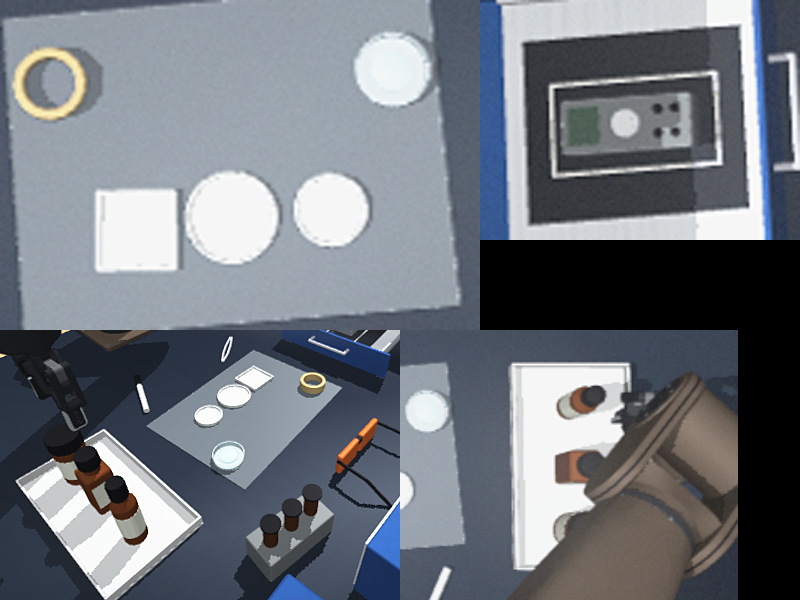

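```bash
python3 -m handwheel '[{"ax":0,"ay":0,"az":0,"x":0,"y":0.0005,"z":0.03,"claw":0.06},{"ax":0,"ay":0,"az":0,"x":0,"y":0,"z":0.02,"claw":0.06},{"ax":0,"ay":0,"az":0,"x":0,"y":0,"z":0.02,"claw":0.06},{"ax":0,"ay":0,"az":0,"x":0,"y":0,"z":0.02,"claw":0.06},{"ax":0,"ay":0,"az":0,"x":0,"y":0,"z":0.015,"claw":0.06},{"ax":0,"ay":0,"az":0,"x":0,"y":0,"z":0.004,"claw":0.06},{"ax":0,"ay":0,"az":0,"x":0,"y":0,"z":0,"claw":0.015},{"ax":0,"ay":0,"az":0,"x":0,"y":0,"z":0,"claw":0.015},{"ax":0,"ay":0,"az":0,"x":0,"y":0,"z":0,"claw":0.015},{"ax":0,"ay":0,"az":0,"x":0,"y":0,"z":0,"claw":0.015}]'
python3 -m handwheel '[{"ax":0,"ay":0,"az":0,"x":0,"y":0,"z":0,"claw":0.015},{"ax":0,"ay":0,"az":0,"x":0,"y":0,"z":0,"claw":0.015}]'
python3 -m handwheel '[{"ax":0,"ay":0,"az":0,"x":0,"y":0,"z":-0.01,"claw":0.015},{"ax":0,"ay":0,"az":0,"x":0,"y":0,"z":-0.02,"claw":0.015},{"ax":0,"ay":0,"az":0,"x":0,"y":0,"z":-0.02,"claw":0.015},{"ax":0,"ay":0,"az":0,"x":0,"y":0,"z":-0.01,"claw":0.015},{"ax":0,"ay":0,"az":0,"x":0,"y":0,"z":0,"claw":0.015}]'
```

```text
clock: 30.4
ee_pos: [0.52, -0.3471, 0.097]
ee_rot: [0.001, 0.707, 0.707, 0.0]
contact_force: [-0.3, 0.3, 1.3]
width: 0.0328
clock: 30.6
ee_pos: [0.52, -0.3471, 0.097]
ee_rot: [0.001, 0.707, 0.707, 0.0]
contact_force: [-0.3, 0.2, 3.6]
width: 0.0322
clock: 31.1
ee_pos: [0.5202, -0.3473, 0.1578]
ee_rot: [0.002, 0.707, 0.707, 0.0]
contact_force: [-0.5, 0.8, -2.2]
width: 0.0328
```

```bash
python3 -m handwheel '[{"ax":0,"ay":0,"az":0,"x":0.01,"y":0,"z":0,"claw":0.015},{"ax":0,"ay":0,"az":0,"x":0.02,"y":0,"z":0,"claw":0.015},{"ax":0,"ay":0,"az":0,"x":0.03,"y":0,"z":0,"claw":0.015},{"ax":0,"ay":0,"az":0,"x":0.034,"y":-0.005,"z":0,"claw":0.015},{"ax":0,"ay":0,"az":0,"x":0.034,"y":-0.006,"z":0,"claw":0.015},{"ax":0,"ay":0,"az":0,"x":0.034,"y":-0.007,"z":0,"claw":0.015},{"ax":0,"ay":0,"az":0,"x":0.034,"y":-0.007,"z":0,"claw":0.015},{"ax":0,"ay":0,"az":0,"x":0.034,"y":-0.007,"z":0,"claw":0.015},{"ax":0,"ay":0,"az":0,"x":0.034,"y":-0.007,"z":0,"claw":0.015},{"ax":0,"ay":0,"az":0,"x":0.034,"y":-0.007,"z":0,"claw":0.015}]'
python3 -m handwheel '[{"ax":0,"ay":0,"az":0,"x":0.034,"y":-0.006,"z":0,"claw":0.015},{"ax":0,"ay":0,"az":0,"x":0.034,"y":-0.002,"z":0,"claw":0.015},{"ax":0,"ay":0,"az":0,"x":0.03,"y":0,"z":0,"claw":0.015},{"ax":0,"ay":0,"az":0,"x":0.024,"y":0,"z":0,"claw":0.015},{"ax":0,"ay":0,"az":0,"x":0,"y":0,"z":0,"claw":0.015},{"ax":0,"ay":0,"az":0,"x":0,"y":0,"z":0.01,"claw":0.015},{"ax":0,"ay":0,"az":0,"x":0,"y":0,"z":0.02,"claw":0.015},{"ax":0,"ay":0,"az":0,"x":0,"y":0,"z":0.01,"claw":0.015},{"ax":0,"ay":0,"az":0,"x":0,"y":0,"z":0,"claw":0.015},{"ax":0,"ay":0,"az":0,"x":0,"y":0,"z":0,"claw":0.015}]'
python3 - <<'E'
from h import *
s=robot.grab_frame("scene")[:,:,::-1].copy();cv2.imwrite("pics/s8.png",s)
crop("",s,190,120,310,240,5,"pics/s8c.png")
E
```

```text
clock: 32.1
ee_pos: [0.4711, -0.0457, 0.1544]
ee_rot: [-0.001, 0.707, 0.708, -0.0]
contact_force: [-0.1, 0.7, -1.5]
width: 0.0325
clock: 33.1
ee_pos: [0.4648, 0.0729, 0.1155]
ee_rot: [-0.0, 0.707, 0.707, -0.0]
contact_force: [0.2, 0.0, -0.8]
width: 0.0326
```

View pics/s8c.png

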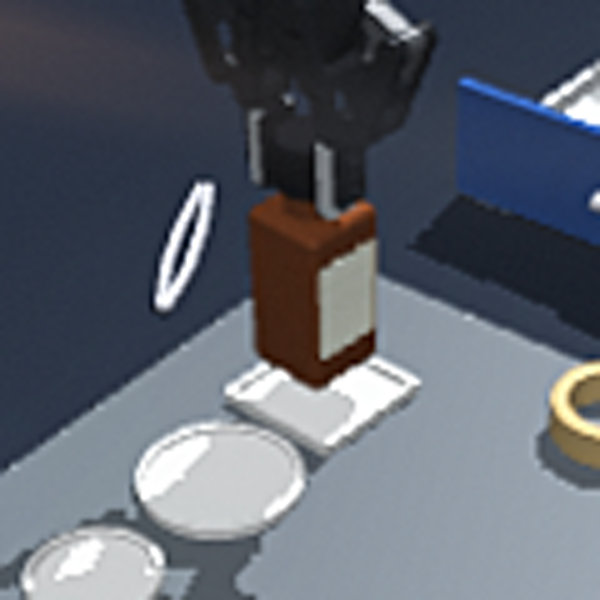

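Run:
```python
from h import *
z=.1155-.098+.005
f=lambda u,v,z:ray("scene",u/5+190-.4,v/5+120-.4,z)
l,r,n=f(258,352,z),f(375,342,z),f(317,388,z); print(l,r,n,(l+r)/2, np.linalg.norm(l-n),np.linalg.norm(r-n))
l,r,n=f(223,393,.009),f(421,380,.009),f(327,446,.009); print(l,r,n,(l+r)/2)
```

```text
[0.44020747 0.06051582] [0.47661549 0.10404132] [0.48104407 0.05895909] [0.45841148 0.08227857] 0.04086626174523643 0.04529922198556591
[0.43769456 0.03846891] [0.50163916 0.10948344] [0.50259553 0.0426374 ] [0.46966686 0.07397617]
```

Run:
```python
from h import *
P=lambda x,y,z:((proj("scene",[x,y,z])-np.array([190,120])+.4)*5).round(0)
c=np.array([.4648,.0749])
for z in(.0225,.1085):
  for dx,dy in((-.022,-.022),(.022,-.022),(.022,.022)): print(z,dx,dy,P(c[0]+dx,c[1]+dy,z))
print("tcp",P(.4648,.0729,.1155))
im=cv2.imread("pics/s8.png"); crop("",im,225,150,285,215,9,"pics/s8d.png")
t=robot.grab_frame("top")[:,:,::-1]; crop("",t,225,200,325,290,5,"pics/t8.png")
```

```text
0.0225 -0.022 -0.022 [250. 361.]
0.0225 0.022 -0.022 [317. 399.]
0.0225 0.022 0.022 [381. 357.]
0.1085 -0.022 -0.022 [240. 207.]
0.1085 0.022 -0.022 [311. 244.]
0.1085 0.022 0.022 [379. 204.]
tcp [306. 194.]
```

View pics/s8d.png

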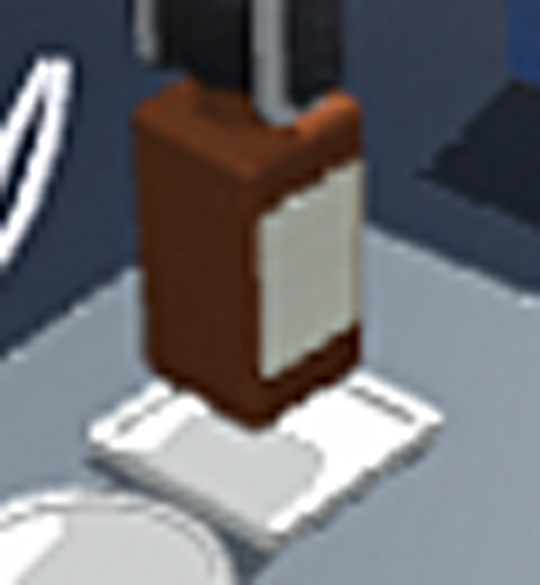

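```bash
python3 -m handwheel '[{"ax":0,"ay":0,"az":0,"x":0,"y":0.0025,"z":0.006,"claw":0.015},{"ax":0,"ay":0,"az":0,"x":0,"y":0,"z":0.006,"claw":0.015},{"ax":0,"ay":0,"az":0,"x":0,"y":0,"z":0.004,"claw":0.015},{"ax":0,"ay":0,"az":0,"x":0,"y":0,"z":0.0015,"claw":0.015},{"ax":0,"ay":0,"az":0,"x":0,"y":0,"z":0,"claw":0.015},{"ax":0,"ay":0,"az":0,"x":0,"y":0,"z":0,"claw":0.015}]'
```

```text
clock: 33.8
ee_pos: [0.4676, 0.0734, 0.0983]
ee_rot: [0.0, 0.707, 0.707, 0.0]
contact_force: [-0.4, 0.4, -1.2]
width: 0.0326
```

```bash
python3 -m handwheel '[{"ax":0,"ay":0,"az":0,"x":0,"y":0,"z":0.0005,"claw":0.015},{"ax":0,"ay":0,"az":0,"x":0,"y":0,"z":0,"claw":0.036},{"ax":0,"ay":0,"az":0,"x":0,"y":0,"z":0,"claw":0.045},{"ax":0,"ay":0,"az":0,"x":0,"y":0,"z":0,"claw":0.06},{"ax":0,"ay":0,"az":0,"x":0,"y":0,"z":0,"claw":0.06},{"ax":0,"ay":0,"az":0,"x":0,"y":0,"z":-0.01,"claw":0.06},{"ax":0,"ay":0,"az":0,"x":0,"y":0,"z":-0.03,"claw":0.06},{"ax":0,"ay":0,"az":0,"x":0,"y":0,"z":-0.045,"claw":0.085},{"ax":0,"ay":0,"az":0,"x":0,"y":0,"z":-0.03,"claw":0.085},{"ax":0,"ay":0,"az":0,"x":-0.03,"y":-0.003,"z":0,"claw":0.085}]'
python3 -m handwheel '[{"ax":0,"ay":0,"az":0,"x":-0.04,"y":-0.004,"z":0,"claw":0.085},{"ax":0,"ay":0,"az":0,"x":-0.04,"y":-0.004,"z":0,"claw":0.085},{"ax":0,"ay":0,"az":0,"x":-0.04,"y":-0.004,"z":0,"claw":0.085},{"ax":0,"ay":0,"az":0,"x":-0.04,"y":-0.004,"z":0,"claw":0.085},{"ax":0,"ay":0,"az":0,"x":-0.04,"y":-0.004,"z":0,"claw":0.085},{"ax":0,"ay":0,"az":0,"x":-0.04,"y":-0.004,"z":0,"claw":0.085},{"ax":0,"ay":0,"az":0,"x":-0.04,"y":-0.004,"z":0,"claw":0.085},{"ax":0,"ay":0,"az":0,"x":-0.04,"y":-0.004,"z":0,"claw":0.085},{"ax":0,"ay":0,"az":0,"x":-0.04,"y":-0.003,"z":0,"claw":0.085},{"ax":0,"ay":0,"az":0,"x":-0.028,"y":0,"z":0,"claw":0.085}]'
python3 -m handwheel '[{"ax":0,"ay":0,"az":0,"x":0,"y":0,"z":0,"claw":0.085},{"ax":0,"ay":0,"az":0,"x":0,"y":0,"z":0,"claw":0.085}]'
```

```text
clock: 34.8
ee_pos: [0.468, 0.0444, 0.2198]
ee_rot: [0.005, 0.705, 0.709, 0.004]
contact_force: [0.3, -1.3, -0.1]
width: 0.0847
clock: 35.8
ee_pos: [0.4294, -0.3473, 0.2138]
ee_rot: [0.001, 0.707, 0.707, -0.0]
contact_force: [-0.4, 0.5, -0.2]
width: 0.0846
clock: 36.0
ee_pos: [0.4298, -0.3449, 0.2132]
ee_rot: [-0.0, 0.707, 0.707, 0.0]
contact_force: [0.2, -0.9, 0.4]
width: 0.0846
```

Wide: descend 0.1355 to about 0.0777, grip and lift.

```bash
python3 -m handwheel '[{"ax":0,"ay":0,"az":0,"x":0,"y":0,"z":0.035,"claw":0.08},{"ax":0,"ay":0,"az":0,"x":0,"y":0,"z":0.035,"claw":0.08},{"ax":0,"ay":0,"az":0,"x":0,"y":0,"z":0.03,"claw":0.08},{"ax":0,"ay":0,"az":0,"x":0,"y":0,"z":0.02,"claw":0.08},{"ax":0,"ay":0,"az":0,"x":0,"y":0,"z":0.0155,"claw":0.08},{"ax":0,"ay":0,"az":0,"x":0,"y":0,"z":0,"claw":0.08},{"ax":0,"ay":0,"az":0,"x":0,"y":0,"z":0,"claw":0.03},{"ax":0,"ay":0,"az":0,"x":0,"y":0,"z":0,"claw":0.03},{"ax":0,"ay":0,"az":0,"x":0,"y":0,"z":0,"claw":0.03},{"ax":0,"ay":0,"az":0,"x":0,"y":0,"z":0,"claw":0.03}]'
python3 -m handwheel '[{"ax":0,"ay":0,"az":0,"x":0,"y":0,"z":0,"claw":0.03},{"ax":0,"ay":0,"az":0,"x":0,"y":0,"z":0,"claw":0.03}]'
python3 -m handwheel '[{"ax":0,"ay":0,"az":0,"x":0,"y":0,"z":-0.01,"claw":0.03},{"ax":0,"ay":0,"az":0,"x":0,"y":0,"z":-0.02,"claw":0.03},{"ax":0,"ay":0,"az":0,"x":0,"y":0,"z":-0.02,"claw":0.03},{"ax":0,"ay":0,"az":0,"x":0,"y":0,"z":-0.01,"claw":0.03},{"ax":0,"ay":0,"az":0,"x":0,"y":0,"z":0,"claw":0.03}]'
```

```text
clock: 37.0
ee_pos: [0.4308, -0.3458, 0.0794]
ee_rot: [0.002, 0.707, 0.707, -0.0]
contact_force: [-1.2, 0.2, 7.0]
width: 0.0534
clock: 37.2
ee_pos: [0.4308, -0.3458, 0.0794]
ee_rot: [0.002, 0.707, 0.707, -0.0]
contact_force: [-1.2, 0.8, 6.5]
width: 0.0534
clock: 37.7
ee_pos: [0.4307, -0.3455, 0.1392]
ee_rot: [0.002, 0.707, 0.707, -0.0]
contact_force: [0.5, -0.2, -1.7]
width: 0.0535
```

```bash
python3 -m handwheel '[{"ax":0,"ay":0,"az":0,"x":0.01,"y":0.001,"z":0,"claw":0.03},{"ax":0,"ay":0,"az":0,"x":0.02,"y":0.002,"z":0,"claw":0.03},{"ax":0,"ay":0,"az":0,"x":0.03,"y":0.004,"z":0,"claw":0.03},{"ax":0,"ay":0,"az":0,"x":0.03,"y":0.005,"z":0,"claw":0.03},{"ax":0,"ay":0,"az":0,"x":0.03,"y":0.005,"z":0,"claw":0.03},{"ax":0,"ay":0,"az":0,"x":0.03,"y":0.005,"z":0,"claw":0.03},{"ax":0,"ay":0,"az":0,"x":0.03,"y":0.005,"z":0,"claw":0.03},{"ax":0,"ay":0,"az":0,"x":0.03,"y":0.005,"z":0,"claw":0.03},{"ax":0,"ay":0,"az":0,"x":0.03,"y":0.005,"z":0,"claw":0.03},{"ax":0,"ay":0,"az":0,"x":0.03,"y":0.005,"z":0,"claw":0.03}]'
python3 -m handwheel '[{"ax":0,"ay":0,"az":0,"x":0.03,"y":0.003,"z":0,"claw":0.03},{"ax":0,"ay":0,"az":0,"x":0.025,"y":0.002,"z":0,"claw":0.03},{"ax":0,"ay":0,"az":0,"x":0.015,"y":0.001,"z":0,"claw":0.03},{"ax":0,"ay":0,"az":0,"x":0,"y":0,"z":0,"claw":0.03},{"ax":0,"ay":0,"az":0,"x":0,"y":0,"z":0.01,"claw":0.03},{"ax":0,"ay":0,"az":0,"x":0,"y":0,"z":0.02,"claw":0.03},{"ax":0,"ay":0,"az":0,"x":0,"y":0,"z":0.01,"claw":0.03},{"ax":0,"ay":0,"az":0,"x":0,"y":0,"z":0,"claw":0.03},{"ax":0,"ay":0,"az":0,"x":0,"y":0,"z":0,"claw":0.03}]'
```

```text
clock: 38.7
ee_pos: [0.4702, -0.0716, 0.1359]
ee_rot: [-0.001, 0.707, 0.708, -0.0]
contact_force: [0.3, -0.5, -1.4]
width: 0.0534
clock: 39.6
ee_pos: [0.4774, -0.0051, 0.097]
ee_rot: [-0.0, 0.707, 0.707, -0.0]
contact_force: [0.2, -0.3, -2.5]
width: 0.0535
```

```bash
python3 -m handwheel '[{"ax":0,"ay":0,"az":0,"x":0,"y":0.0005,"z":0.006,"claw":0.03},{"ax":0,"ay":0,"az":0,"x":0,"y":0,"z":0.006,"claw":0.03},{"ax":0,"ay":0,"az":0,"x":0,"y":0,"z":0.003,"claw":0.03},{"ax":0,"ay":0,"az":0,"x":0,"y":0,"z":0.0015,"claw":0.03},{"ax":0,"ay":0,"az":0,"x":0,"y":0,"z":0,"claw":0.03},{"ax":0,"ay":0,"az":0,"x":0,"y":0,"z":0,"claw":0.03}]'
```

```text
clock: 40.2
ee_pos: [0.4783, -0.0047, 0.0809]
ee_rot: [0.0, 0.707, 0.707, 0.0]
contact_force: [0.3, -0.2, -2.2]
width: 0.0537
```

```bash
python3 -m handwheel '[{"ax":0,"ay":0,"az":0,"x":0,"y":0,"z":0.0005,"claw":0.03},{"ax":0,"ay":0,"az":0,"x":0,"y":0,"z":0,"claw":0.057},{"ax":0,"ay":0,"az":0,"x":0,"y":0,"z":0,"claw":0.065},{"ax":0,"ay":0,"az":0,"x":0,"y":0,"z":0,"claw":0.078},{"ax":0,"ay":0,"az":0,"x":0,"y":0,"z":0,"claw":0.078},{"ax":0,"ay":0,"az":0,"x":0,"y":0,"z":-0.01,"claw":0.078},{"ax":0,"ay":0,"az":0,"x":0,"y":0,"z":-0.03,"claw":0.078},{"ax":0,"ay":0,"az":0,"x":0,"y":0,"z":-0.045,"claw":0.085},{"ax":0,"ay":0,"az":0,"x":0,"y":0,"z":-0.045,"claw":0.085},{"ax":0,"ay":0,"az":0,"x":0,"y":0,"z":0,"claw":0.085}]'
python3 -m handwheel '[{"ax":0,"ay":0,"az":0,"x":-0.034,"y":0.0131,"z":0,"claw":0.085},{"ax":0,"ay":0,"az":0,"x":-0.034,"y":0.0131,"z":0,"claw":0.085},{"ax":0,"ay":0,"az":0,"x":-0.034,"y":0.0131,"z":0,"claw":0.085},{"ax":0,"ay":0,"az":0,"x":-0.034,"y":0.0131,"z":0,"claw":0.085},{"ax":0,"ay":0,"az":0,"x":-0.034,"y":0.0131,"z":0,"claw":0.085},{"ax":0,"ay":0,"az":0,"x":-0.034,"y":0.0131,"z":0,"claw":0.085},{"ax":0,"ay":0,"az":0,"x":-0.034,"y":0.0131,"z":0,"claw":0.085},{"ax":0,"ay":0,"az":0,"x":-0.034,"y":0.0131,"z":0,"claw":0.085},{"ax":0,"ay":0,"az":0,"x":-0.034,"y":0.0131,"z":0,"claw":0.085},{"ax":0,"ay":0,"az":0,"x":-0.034,"y":0.0131,"z":0,"claw":0.085}]'
python3 -m handwheel '[{"ax":0,"ay":0,"az":0,"x":0,"y":0,"z":0,"claw":0.085},{"ax":0,"ay":0,"az":0,"x":0,"y":0,"z":0,"claw":0.085},{"ax":0,"ay":0,"az":0,"x":0,"y":0,"z":0,"claw":0.085}]'
```

```text
clock: 41.2
ee_pos: [0.4824, -0.0055, 0.2192]
ee_rot: [0.007, 0.707, 0.707, 0.004]
contact_force: [1.1, -1.3, 0.3]
width: 0.0847
clock: 42.2
ee_pos: [0.6097, -0.3459, 0.2101]
ee_rot: [-0.0, 0.707, 0.707, 0.0]
contact_force: [-0.5, 0.0, 0.5]
width: 0.0849
clock: 42.5
ee_pos: [0.6091, -0.3436, 0.2101]
ee_rot: [-0.001, 0.707, 0.708, 0.0]
contact_force: [0.3, 0.3, 0.1]
width: 0.085
```

```bash
python3 -m handwheel '[{"ax":0,"ay":0,"az":0,"x":-0.001,"y":0,"z":0.03,"claw":0.07},{"ax":0,"ay":0,"az":0,"x":0,"y":0,"z":0.03,"claw":0.07},{"ax":0,"ay":0,"az":0,"x":0,"y":0,"z":0.02,"claw":0.07},{"ax":0,"ay":0,"az":0,"x":0,"y":0,"z":0.0155,"claw":0.07},{"ax":0,"ay":0,"az":0,"x":0,"y":0,"z":0.01,"claw":0.07},{"ax":0,"ay":0,"az":0,"x":0,"y":0,"z":0,"claw":0.07},{"ax":0,"ay":0,"az":0,"x":0,"y":0,"z":0,"claw":0.01},{"ax":0,"ay":0,"az":0,"x":0,"y":0,"z":0,"claw":0.01},{"ax":0,"ay":0,"az":0,"x":0,"y":0,"z":0,"claw":0.01},{"ax":0,"ay":0,"az":0,"x":0,"y":0,"z":0,"claw":0.01}]'
python3 -m handwheel '[{"ax":0,"ay":0,"az":0,"x":0,"y":0,"z":0,"claw":0.01},{"ax":0,"ay":0,"az":0,"x":0,"y":0,"z":0,"claw":0.01},{"ax":0,"ay":0,"az":0,"x":0,"y":0,"z":0,"claw":0.01}]'
python3 -m handwheel '[{"ax":0,"ay":0,"az":0,"x":0,"y":0,"z":-0.01,"claw":0.01},{"ax":0,"ay":0,"az":0,"x":0,"y":0,"z":-0.02,"claw":0.01},{"ax":0,"ay":0,"az":0,"x":0,"y":0,"z":-0.02,"claw":0.01},{"ax":0,"ay":0,"az":0,"x":0,"y":0,"z":-0.01,"claw":0.01},{"ax":0,"ay":0,"az":0,"x":0,"y":0,"z":0,"claw":0.01}]'
```

```text
clock: 43.5
ee_pos: [0.6101, -0.3462, 0.1066]
ee_rot: [0.001, 0.707, 0.707, 0.0]
contact_force: [-0.4, -0.4, 3.2]
width: 0.0246
clock: 43.8
ee_pos: [0.6101, -0.3462, 0.1065]
ee_rot: [0.001, 0.707, 0.707, 0.0]
contact_force: [-1.4, 0.7, 5.5]
width: 0.0243
clock: 44.3
ee_pos: [0.6102, -0.346, 0.1667]
ee_rot: [0.002, 0.707, 0.707, 0.0]
contact_force: [-0.2, -0.1, -0.7]
width: 0.0245
```

```bash
python3 -m handwheel '[{"ax":0,"ay":0,"az":0,"x":0.01,"y":-0.005,"z":0,"claw":0.01},{"ax":0,"ay":0,"az":0,"x":0.02,"y":-0.01,"z":0,"claw":0.01},{"ax":0,"ay":0,"az":0,"x":0.03,"y":-0.0145,"z":0,"claw":0.01},{"ax":0,"ay":0,"az":0,"x":0.03,"y":-0.0145,"z":0,"claw":0.01},{"ax":0,"ay":0,"az":0,"x":0.03,"y":-0.0145,"z":0,"claw":0.01},{"ax":0,"ay":0,"az":0,"x":0.03,"y":-0.0145,"z":0,"claw":0.01},{"ax":0,"ay":0,"az":0,"x":0.03,"y":-0.0145,"z":0,"claw":0.01},{"ax":0,"ay":0,"az":0,"x":0.03,"y":-0.0145,"z":0,"claw":0.01},{"ax":0,"ay":0,"az":0,"x":0.025,"y":-0.012,"z":0,"claw":0.01},{"ax":0,"ay":0,"az":0,"x":0.015,"y":-0.007,"z":0,"claw":0.01}]'
python3 -m handwheel '[{"ax":0,"ay":0,"az":0,"x":0.009,"y":-0.004,"z":0,"claw":0.01},{"ax":0,"ay":0,"az":0,"x":0,"y":0,"z":0,"claw":0.01},{"ax":0,"ay":0,"az":0,"x":0,"y":0,"z":0.01,"claw":0.01},{"ax":0,"ay":0,"az":0,"x":0,"y":0,"z":0.02,"claw":0.01},{"ax":0,"ay":0,"az":0,"x":0,"y":0,"z":0.01,"claw":0.01},{"ax":0,"ay":0,"az":0,"x":0,"y":0,"z":0,"claw":0.01},{"ax":0,"ay":0,"az":0,"x":0,"y":0,"z":0,"claw":0.01}]'
```

```text
clock: 45.3
ee_pos: [0.4857, -0.093, 0.1629]
ee_rot: [-0.002, 0.706, 0.708, -0.001]
contact_force: [0.8, -0.4, -2.5]
width: 0.0244
clock: 46.0
ee_pos: [0.4844, -0.0871, 0.1246]
ee_rot: [-0.0, 0.707, 0.707, -0.0]
contact_force: [0.6, 0.6, -1.0]
width: 0.0246
```

Lower by 17 mm and look before releasing.

```bash
python3 -m handwheel '[{"ax":0,"ay":0,"az":0,"x":0,"y":0,"z":0.006,"claw":0.01},{"ax":0,"ay":0,"az":0,"x":0,"y":0,"z":0.006,"claw":0.01},{"ax":0,"ay":0,"az":0,"x":0,"y":0,"z":0.004,"claw":0.01},{"ax":0,"ay":0,"az":0,"x":0,"y":0,"z":0.0015,"claw":0.01},{"ax":0,"ay":0,"az":0,"x":0,"y":0,"z":0,"claw":0.01},{"ax":0,"ay":0,"az":0,"x":0,"y":0,"z":0,"claw":0.01}]'
python3 - <<'E'
from h import *
s=robot.grab_frame("scene")[:,:,::-1].copy();cv2.imwrite("pics/s9.png",s)
crop("",s,180,140,300,250,5,"pics/s9c.png")
E
```

```text
clock: 46.6
ee_pos: [0.4842, -0.0866, 0.1075]
ee_rot: [0.0, 0.707, 0.707, -0.0]
contact_force: [-0.4, -0.1, 0.7]
width: 0.0245
```

View pics/s9c.png

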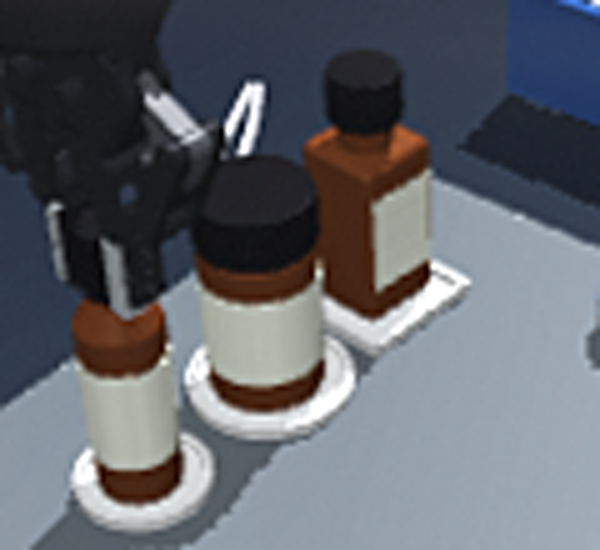

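All three bottles stand flat and well inside their saucers. I release, retreat up and away, then check.

```bash
python3 -m handwheel '[{"ax":0,"ay":0,"az":0,"x":0,"y":0,"z":0,"claw":0.028},{"ax":0,"ay":0,"az":0,"x":0,"y":0,"z":0,"claw":0.04},{"ax":0,"ay":0,"az":0,"x":0,"y":0,"z":0,"claw":0.06},{"ax":0,"ay":0,"az":0,"x":0,"y":0,"z":0,"claw":0.06},{"ax":0,"ay":0,"az":0,"x":0,"y":0,"z":-0.01,"claw":0.06},{"ax":0,"ay":0,"az":0,"x":0,"y":0,"z":-0.03,"claw":0.06},{"ax":0,"ay":0,"az":0,"x":0,"y":0,"z":-0.045,"claw":0.06},{"ax":0,"ay":0,"az":0,"x":0,"y":0,"z":-0.03,"claw":0.06},{"ax":0,"ay":0,"az":0,"x":-0.04,"y":0,"z":0,"claw":0.06},{"ax":0,"ay":0,"az":0,"x":-0.04,"y":0,"z":0,"claw":0.06}]'
python3 -m handwheel '[{"ax":0,"ay":0,"az":0,"x":-0.04,"y":0,"z":0,"claw":0.06},{"ax":0,"ay":0,"az":0,"x":-0.04,"y":0,"z":0,"claw":0.06},{"ax":0,"ay":0,"az":0,"x":-0.04,"y":0,"z":0,"claw":0.06},{"ax":0,"ay":0,"az":0,"x":-0.04,"y":0,"z":0,"claw":0.06},{"ax":0,"ay":0,"az":0,"x":-0.04,"y":0,"z":0,"claw":0.06},{"ax":0,"ay":0,"az":0,"x":-0.02,"y":0,"z":0,"claw":0.06},{"ax":0,"ay":0,"az":0,"x":0,"y":0,"z":0,"claw":0.06},{"ax":0,"ay":0,"az":0,"x":0,"y":0,"z":0,"claw":0.06},{"ax":0,"ay":0,"az":0,"x":0,"y":0,"z":0,"claw":0.06}]'
python3 - <<'E'
from h import *
t=robot.grab_frame("top")[:,:,::-1].copy();cv2.imwrite("pics/t10.png",t)
s=robot.grab_frame("scene")[:,:,::-1].copy()
a=cv2.resize(t[185:295,225:385],(640,440),interpolation=2); a=np.hstack([a,np.zeros((440,160,3),np.uint8)])
a[:160,640:]=cv2.resize(t[200:260,100:180],(160,120),interpolation=2).repeat(1,0)[:160] if 0 else cv2.resize(t[200:260,100:180],(160,160),interpolation=2)
a[160:440,640:]=cv2.resize(s[150:250,195:275],(160,280),interpolation=2)
cv2.imwrite("pics/m10.png",a)
# meter on drawer
hsv=t[195:265,95:185];
E
```

```text
clock: 47.65
ee_pos: [0.4853, -0.1673, 0.2255]
ee_rot: [0.003, 0.706, 0.708, 0.001]
contact_force: [0.5, -0.5, -0.7]
width: 0.0601
clock: 48.55
ee_pos: [0.4846, -0.3855, 0.2226]
ee_rot: [-0.0, 0.706, 0.708, 0.0]
contact_force: [0.7, 0.2, -0.4]
width: 0.06
```

View pics/m10.png

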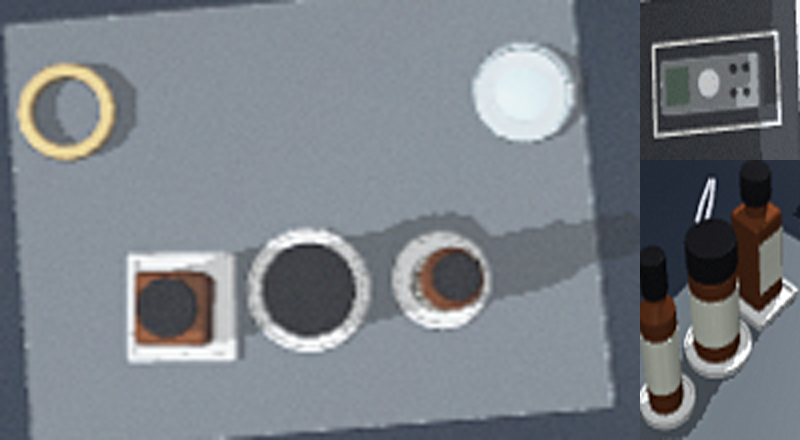

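Run:
```python
from h import *
g=lambda u,v,z:ray("top",u/4+225-.4,v/4+185-.4,z).round(4)
for n,c,s,z in (("Q",(167,307),(182,307),.129),("W",(309,289),(309,290),.11),("S",(457,279),(441,280),.141)):
    a,b=g(*c,z),g(*s,.011); print(n,a,b,np.hypot(*(a-b)))
print("meter",np.mean([ray("top",(u-640)/2+100-.25,v/2.667+200-.3,.066) for u,v in((662,58),(755,52),(760,106),(666,115))],0),"outline",np.mean([ray("top",(u-640)/2+100-.25,v/2.667+200-.3,.04) for u,v in((655,46),(776,34),(780,123),(657,135))],0))
print("dish",g(523,92,.014)); print(robot.get_state()["joint_velocities"].round(4))
```

```text
Q [0.4649 0.0757] [0.4666 0.0744] 0.002140093455903303
W [ 0.4759 -0.0038] [ 0.4777 -0.0042] 0.0018439088914586007
S [ 0.4813 -0.0854] [ 0.4844 -0.0856] 0.0031064449134018046
meter [0.53662073 0.39661453] outline [0.53706482 0.39756324]
dish [ 0.6012 -0.1366]
[-0.0019  0.0015 -0.0025 -0.001  -0.0031 -0.0012]
```

All within tolerance, so I hand it in.

```bash
python3 -c "
from rig import robot; print(robot.finish_job())"
```

```text
the job is handed in; nothing more can be done
None
```

The job is done and handed in at about 49 s on the robot's clock (limit 144 s). I stood the three bottles in the tray, laid the meter display up inside the drawer outline, then put each bottle back in its own saucer.

Final checks from the pictures, taken after release with the gripper clear:

| Item | Offset | Limit |
|---|---|---|
| Square bottle from saucer centre | 2.1 mm | 12 mm |
| Wide bottle from saucer centre | 1.8 mm | 12 mm |
| Slim bottle from saucer centre | 3.1 mm | 12 mm |
| Meter from outline centre | about 1 mm | 17 mm |

- **Uprightness and floor contact:** all three bottles look upright and flat in the saucers. I judged this from the pictures and the release heights rather than measuring it.
- **Meter angle:** it was set to about 0.08 rad, which matches the outline's measured direction.
- **Dish:** its measured position changed by less than 1 mm from the start.
- **Disagreements:** none of the final checks failed. Before placing the square bottle, one scene-view corner estimate put it about 10 mm off. I put this down to its rounded edges, and the final top view agrees.

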